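Moisture-check tree-ring samples and run them under the microscope

ROBOT

A 6-joint arm with a two-finger parallel gripper is mounted at the origin on the work surface. World frame = base frame: x ahead of the robot, y to its left, z up, the work surface at z = 0. Lengths are in m, angles in rad, forces in N, time in s.
With the tool pointing down it reaches from about 0.375 to 0.975 m from the base axis. Payload 3.8 kg.
Tool frame: the origin (TCP) lies at the very end of the fingers, on their centre line; the grasp point (between the pads) lies 19 mm behind it; z points along the fingers, y is the line along which they close (so a half turn about z gives the same grasp; the last joint's range is limited). The gripper opens to 85 mm and grips with 20 to 120 N. Pads are 22 mm wide; open, the fingers measure 114 mm over their backs; the gripper's body (76 mm by 85 mm) begins 54 mm behind the grasp point. The pads swing forward as they close: fully open they stand 13 mm farther back than shut.
Start: joints at [1.079, 0.264, 1.604, -0, 1.274, -0.037], TCP at [0.297, 0.606, 0.231] pointing down, gripper open.
Joint ranges: [-2.63, 2.63], [-0.94, 2.18], [0.31, 2.57], [-1.31, 4.45], [0, 2.66], [-2.55, 2.55]. Speed limits (rad/s): [2.57, 2.57, 3.14, 3.14, 3.14, 3.14].

INTERFACE

Orientations are given as a rotation vector (axis times angle).
In Python, from workcell import monitor, viewer, workorder gives the robot as it stands.
- The arm moves only by the tool jog_arm, never from a script. Its argument "commands" is a list of rows, each an object with "travel": the shift along the tool's x, y, z in mm, a list of three; "rot": the turn, a rotation vector about the tool's x, y, z in degrees, a list of three; "claw": the closure in counts, from 0 (fully open) to 255 (shut). A call has exactly 5 rows; each row shifts and turns the commanded pose from where the row before left it, along the tool's axes as they then stand; what a row does not reach is not made up. A row lasts 1/10 s, in which the tool goes at most 50 mm and 8.59 degrees, less where a joint would pass 70% of its speed; a pose out of reach is approached as far as the arm can. A call is refused whole if a number of a shift passes 50 or a number of a turn 8.59, either way. A call with a gripper value outside its range is refused whole. The fingers move at their own pace and stop on an object; "force" is the grip in N (left out, the last holds). Time passes only in rows, so rows that do not move let the fingers close, or fill a call up. It gives the time, the measured TCP pose, the force, the opening and the grip force at its end, in the units of the state.
- monitor.read_state(): the state, without advancing time (a new reading comes with each control period).
- viewer.read_camera(name): name is "side" or "top" or "wrist"; returns a dict with "color" (480x640x3 uint8, blue, green, red), "camera_matrix" (3x3 intrinsics, pixels), "R" (3x3) and "t" (3): a world point X has camera coordinates R X + t. Camera axes: x right, y down, z forward; pixel columns grow to the right and rows downward; lengths in m; the calibration is good to about 2 mm. A picture is of the moment at which its call begins. There is no depth.
- workorder.finish_job(): hands the job in; it is judged then, once.
The state is a dict: "time": time; "q": joint angles; "joint_vel": joint speeds; "joint_torque": joint torques, N m; "tool_pos": TCP position; "tcp_rot": TCP orientation; "wrist_force": force on the tool from outside, world axes, zero at the start; "torque": the same for the moment, N m; "width": opening from 0.0 (shut) to 1.0 (fully open); "grip_force": force on a finger pad.
Only numpy, scipy, OpenCV 4.12 (cv2) and the standard library are available. Lean on these libraries where they do the work, as an engineer would, in place of code of your own. Each camera call takes 0.05 s, during which the arm holds its last target. There are 200 camera calls.

TASK

Draw the stage carriage fully out from under the microscope and lay all the wood samples from the cork board on it, lengthways along its travel with their bark ends towards the microscope. Then, since the meter logs its readings in sequence, take the moisture probe and touch its sprung tip gently on both white test points of each sample, holding it there for a second: bark end first, then the other end, sample by sample in the order red, yellow, green, blue (some may be missing). Finally hang the probe back in its stand and push the carriage with the samples fully home under the microscope, without striking the microscope head or disturbing the bottle, jar and dish.

Things in the scene. Friction and masses are not known exactly. Their poses are not given: they have to be found in the camera images.
- carriage (a joint): the stage carriage's travel along its bed, m: 0 = drawn fully out to the loading stop, away from the microscope; 0.23 = fully home against the stop under the microscope. It slides by hand with about 2 N of friction and stays where it is left.
- carriage_mid (a point): centre of the carriage's flat rimless top, a black mat on a plate 230 mm (x) by 180 mm (y), 50 mm above the bench. y is the line of travel and points to the microscope (the way home); z up. The microscope's nosepiece hangs over the bed, 0.27 m in +y from this point when the carriage is fully out, 0.04 m when it is home.
- carriage_handle (a point): centre of the carriage's black pull bar, 16 mm high, 14 mm thick (along y), 78 mm free length (x) between its posts, 82 mm above the bench, on the carriage's -y side, 31 mm clear of the plate, air below down to 48 mm above the bed. Axes as carriage_mid; moves with it. Pinch it from above, fingers closing along y.
- scope_head: microscope head on its boom, fixed with the bed (200 x 440 x 26 mm) under the carriage and the column at the bed's +y end. Origin on the bench at the bed's centre, axes as carriage_mid. Nosepiece 60 mm across, centred at y = 0.15 m, underside 168 mm above the bench; above 218 mm the head spans y = 0.105 m to the column, 50 mm either side in x (eyepieces to x = 0.17 m above 0.3 m). Must not be struck.
- board: cork sample board 190 x 290 mm, 6 mm thick, fixed on the bench, where the samples start; origin at its underside's centre.
- probe: moisture probe, upright, tip down, 163 mm long: yellow square grip 30 x 30 mm, 6 to 78 mm above the origin; black collar 44 x 44 x 6 mm; steel shaft 18 mm in diameter to 58 mm below the origin; brass tip 7 mm in diameter ending 85 mm below it. Origin on its axis at the collar's underside; z up, away from the tip. 0.12 kg. Starts hung in the stand by its collar.
- probe_tip (a joint): how far the sprung brass tip is pushed into the probe, m: 0 = free, 0.009 = pushed right in; about 0.4 N for each mm.
- tip (a point): the end of the probe's brass tip
- stand_rest (a point): the fixed probe stand: centre of its fork's slot at the prongs' top, 125 mm above the bench, where the hung probe's origin rests. Slot 30 mm wide between prongs 19 mm wide, open above and on the -x side (post on the +x side, no higher than the fork); z up. Lift the probe straight up 90 mm to clear it; hang it by lowering it tip first till the collar rests on the prongs.
- bottle: bystander: capped clear plastic bottle, 68 mm in diameter, 170 mm high; origin under its centre
- jar: bystander: capped brown glass jar, 54 mm in diameter, 75 mm high; origin under its centre
- dish: bystander: closed glass dish, 88 mm in diameter, 24 mm high; origin under its centre
- sample_red: wood sample, a light bar 110 x 30 x 22 mm (y, x, z) with a red band round its middle and a dark strip of bark at its +y end; origin under its centre, 0.055 kg. May be absent.
- sample_red_bark (a point): white test point (a disc 16 mm across, ringed in black) on top of the red sample near its bark end: 30 mm from the middle in +y, 22 mm above the underside
- sample_red_pith (a point): white test point on top of the red sample near its other (pith) end: 30 mm from the middle in -y, 22 mm above the underside
- sample_yellow: wood sample, a light bar 110 x 30 x 22 mm (y, x, z) with a yellow band round its middle and a dark strip of bark at its +y end; origin under its centre, 0.055 kg. May be absent.
- sample_yellow_bark (a point): white test point (a disc 16 mm across, ringed in black) on top of the yellow sample near its bark end: 30 mm from the middle in +y, 22 mm above the underside
- sample_yellow_pith (a point): white test point on top of the yellow sample near its other (pith) end: 30 mm from the middle in -y, 22 mm above the underside
- sample_green: wood sample, a light bar 110 x 30 x 22 mm (y, x, z) with a green band round its middle and a dark strip of bark at its +y end; origin under its centre, 0.055 kg. May be absent.
- sample_green_bark (a point): white test point (a disc 16 mm across, ringed in black) on top of the green sample near its bark end: 30 mm from the middle in +y, 22 mm above the underside
- sample_green_pith (a point): white test point on top of the green sample near its other (pith) end: 30 mm from the middle in -y, 22 mm above the underside
- sample_blue: wood sample, a light bar 110 x 30 x 22 mm (y, x, z) with a blue band round its middle and a dark strip of bark at its +y end; origin under its centre, 0.055 kg. May be absent.
- sample_blue_bark (a point): white test point (a disc 16 mm across, ringed in black) on top of the blue sample near its bark end: 30 mm from the middle in +y, 22 mm above the underside
- sample_blue_pith (a point): white test point on top of the blue sample near its other (pith) end: 30 mm from the middle in -y, 22 mm above the underside
Mind the look-alikes: they are no part of the job. What is shaped like the sample_blue but pink is not meant.

How it is judged:
By the outcome, as a careful person would: the job done as asked, in the order asked, and still so for the second after the job is handed in, with the robot touching nothing.
Of sample_red, sample_yellow, sample_green, sample_blue only 2 to 3 are there at a start; the rules pass over those that are not, and their reading is None.
At some moment in a run one of sample_red, sample_yellow, sample_green, sample_blue may be knocked a few centimetres aside while the robot is not near it.
It also fails if it takes over 210 s, if anything falls off the work surface, if the arm or the gripper's body presses on something with over 40 N, if the wrist force passes 120 N, or if a joint passes its speed limit or range.

## Working session

There is one attempt and no reset: what is moved stays moved. The work goes in short steps, Python scripts to look and compute and a tool call to move; the robot and the scene stay as the last step left them, time stands still between calls to the robot, and variables do not carry over. Pictures are saved under pics/ and viewed, at most 14 in all, crops included, and the job is handed in when it is done.

Besides the shell and the picture viewer there is one more tool, called after ">>>" as name(argument=value, ...), one argument or row to a line, values as JSON. jog_arm: Moves the arm, as the interface text tells. Its arguments: {"type":"object","properties":{"commands":{"type":"array","items":{"type":"object","properties":{"travel":{"type":"array","items":{"type":"number"}},"rot":{"type":"array","items":{"type":"number"}},"claw":{"type":"number"}}}},"force":{"type":"number"}},"required":["commands"]}

```bash
mkdir -p pics; ls; cat > h.py <<'E'
import numpy as np, cv2
from scipy.spatial.transform import Rotation as Ro
from workcell import monitor, viewer, workorder
def snap(n,f):
    c=viewer.read_camera(n); cv2.imwrite('pics/'+f+'.png',c['color'])
    np.savez('pics/'+f+'.npz',K=c['camera_matrix'],R=c['R'],t=c['t']); return c
def pt(f,u,v,z):
    c=np.load('pics/'+f+'.npz'); R,t=c['R'],c['t']
    o=-R.T@t; d=R.T@np.linalg.inv(c['K'])@np.array([u,v,1.]); return np.round(o+d*(z-o[2])/d[2],4)
def pix(f,X):
    c=np.load('pics/'+f+'.npz'); p=c['K']@(c['R']@np.array(X)+c['t']); return np.round(p[:2]/p[2],1)
def st():
    s=monitor.read_state(); print({k:np.round(s[k],4).tolist() for k in('time','q','tool_pos','tcp_rot','wrist_force','width','grip_force')})
    print(np.round(Ro.from_rotvec(s['tcp_rot']).as_matrix(),3)); return s
E
python3 - <<'E'
from h import *
st()
snap('top','t1');snap('side','s1')
for f in('t1','s1'):
    c=np.load('pics/'+f+'.npz');print(np.round(c['K'],1),np.round(-c['R'].T@c['t'],3))
E
```

```text
pics
{'time': 0.0, 'q': [1.0791, 0.2648, 1.6054, 0.0, 1.2737, -0.0369], 'tool_pos': [0.2962, 0.6057, 0.23], 'tcp_rot': [-0.7081, -3.0601, 0.0034], 'wrist_force': [0.5713, -0.2967, -0.5902], 'width': 0.9983, 'grip_force': 0.0}
[[-0.898  0.439 -0.001]
 [ 0.439  0.898 -0.002]
 [ 0.    -0.002 -1.   ]]
[[462.6   0.  326. ]
 [  0.  462.6 244.5]
 [  0.    0.    1. ]] [ 0.282 -0.04   1.255]
[[435.7   0.  324.3]
 [  0.  435.7 240.8]
 [  0.    0.    1. ]] [ 0.391 -0.73   0.957]
```

View pics/t1.png

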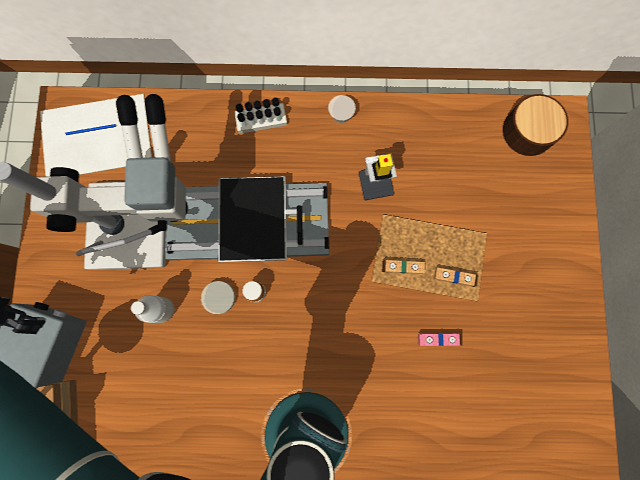

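View pics/s1.png

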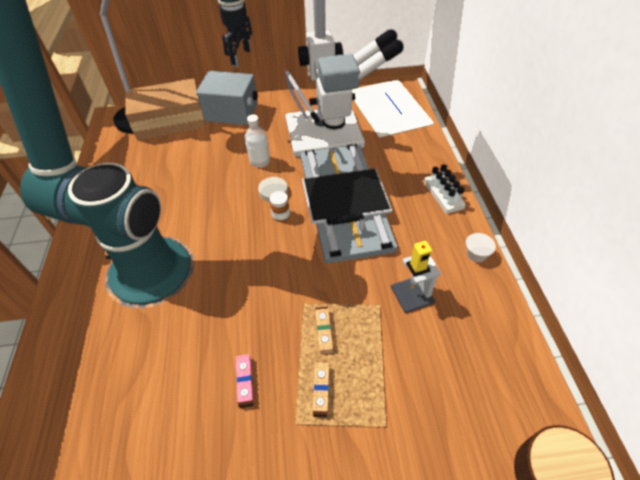

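The top view shows the green sample at (404,266) and the blue at (457,276), both on the cork. The pink look-alike with a blue band is at (440,339), off the board, so I leave it. The probe is at (384,165), the handle at (299,225), and the carriage is part-way in. I'll confirm with an enlarged crop.

```bash
python3 - <<'E'
import cv2
i=cv2.imread('pics/t1.png')
a=cv2.resize(i[200:300,370:490],None,fx=5,fy=5,interpolation=cv2.INTER_CUBIC)
cv2.imwrite('pics/c1.png',a)
b=cv2.resize(i[140:280,210:410],None,fx=4,fy=4,interpolation=cv2.INTER_CUBIC)
cv2.imwrite('pics/c2.png',b)
E
```

```text
(no output)
```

View pics/c1.png

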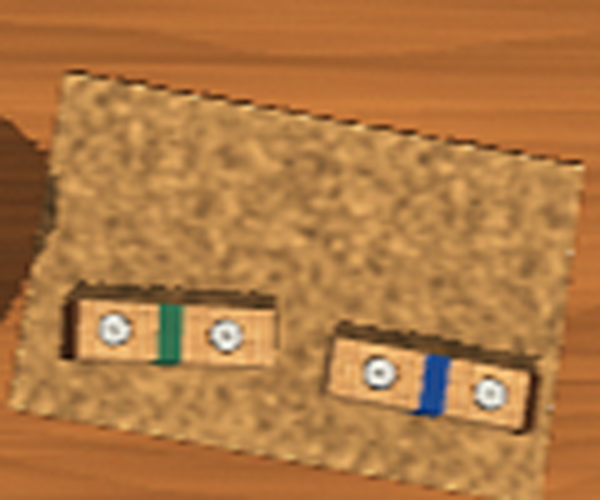

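View pics/c2.png

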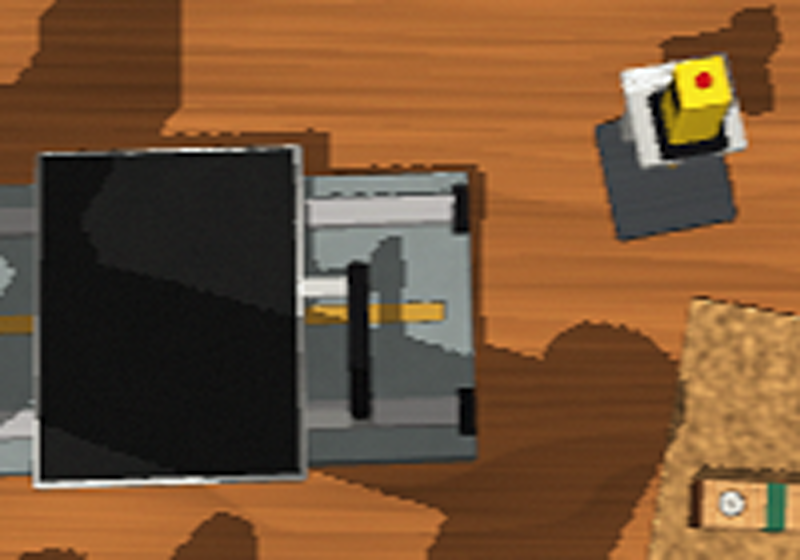

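```bash
python3 - <<'E'
from h import *
P=lambda u,v,z:pt('t1',370+(u+.5)/5-.5,200+(v+.5)/5-.5,z)
Q=lambda u,v,z:pt('t1',210+(u+.5)/4-.5,140+(v+.5)/4-.5,z)
for n,a,b in(('g',(114,328),(227,335)),('b',(490,393),(379,372))):
    A=P(*a,.028);B=P(*b,.028);d=A-B;print(n,A,B,(A+B)/2,np.linalg.norm(d),'bark dir',np.degrees(np.arctan2(d[1],d[0])))
cs=[Q(*p,.05) for p in((38,153),(300,147),(306,480),(34,486))];print(*cs,np.mean(cs,0))
print('bed end',Q(475,172,.026),Q(475,458,.026))
print('handle',Q(359,264,.09),Q(360,416,.09))
print('grip corners',[Q(*p,.203) for p in((677,66),(723,55),(733,104),(687,113))])
print('fork corners',[Q(*p,.125) for p in((622,70),(647,168),(746,148))])
print('board',[P(*p,.006) for p in((65,72),(582,163),(545,490),(10,408))])
for n,uv,z in(('bottle cap',(139,309),.17),('dish',(218,297),.024),('jar',(253,291),.075)):print(n,pt('t1',*uv,z))
E
```

```text
g [ 0.4405 -0.222   0.028 ] [ 0.4377 -0.2824  0.028 ] [ 0.4391 -0.2522  0.028 ] 0.060464865831323884 bark dir 87.34580448659337
b [ 0.4089 -0.422   0.028 ] [ 0.4192 -0.3631  0.028 ] [ 0.41405 -0.39255  0.028  ] 0.059793812388908615 bark dir -99.91916641857198
[0.6683 0.2484 0.05  ] [0.6755 0.0714 0.05  ] [0.448  0.0605 0.05  ] [0.4411 0.2387 0.05  ] [0.558225 0.15475  0.05    ]
bed end [ 0.6675 -0.0476  0.026 ] [ 0.468  -0.0505  0.026 ]
handle [0.5842 0.0271 0.09  ] [0.4843 0.0239 0.09  ]
grip corners [array([ 0.6797, -0.1661,  0.203 ]), array([ 0.6871, -0.1937,  0.203 ]), array([ 0.6566, -0.1994,  0.203 ]), array([ 0.6505, -0.172 ,  0.203 ])]
fork corners [array([ 0.7059, -0.1402,  0.125 ]), array([ 0.6409, -0.1561,  0.125 ]), array([ 0.6552, -0.2192,  0.125 ])]
board [array([ 0.5859, -0.1993,  0.006 ]), array([ 0.5391, -0.4843,  0.006 ]), array([ 0.3592, -0.4566,  0.006 ]), array([ 0.3989, -0.1686,  0.006 ])]
bottle cap [0.3105 0.3879 0.17  ]
dish [0.3489 0.2398 0.024 ]
jar [0.3627 0.1401 0.075 ]
```

>>> jog_arm(
  commands=[
    {"rot": [0,0,-7.1],"claw": 0},
    {"rot": [0,0,-7.1]},
    {"rot": [0,0,-7.1]},
    {"rot": [0,0,-7.0]},
    {"travel": [0,0,0]},
  ],
)

```text
$.commands[0]: bad value
```

>>> jog_arm(
  commands=[
    {"travel": [12,-22,-8]},
    {"travel": [12,-22,-8]},
    {"travel": [12,-22,-8]},
    {"travel": [12,-22,-8]},
    {"travel": [12,-22,-8]},
  ],
)

```text
$.commands[0]: bad value
```

>>> jog_arm(
  commands=[
    {"travel": [12,-22,-8]},
    {"travel": [12,-22,-8]},
    {"travel": [12,-22,-8]},
    {"travel": [12,-22,-8]},
    {"travel": [11,-22,-8]},
  ],
)

```text
$.commands[0]: bad value
```

```bash
cat >> h.py <<'E'
YC=np.radians(92.2)
def to(x,y,z,yaw=None):
    "tool-frame delta (mm) to world target; yaw (deg) of tool y -> turn about tool z"
    s=monitor.read_state(); M=Ro.from_rotvec(s['tcp_rot']).as_matrix(); p=s['tool_pos']
    print('to',np.round(1e3*M.T@(np.array([x,y,z])-p),1),'norm',round(1e3*np.linalg.norm(np.array([x,y,z])-p)))
    cy=np.degrees(np.arctan2(M[1,1],M[0,1])); print('yaw now',round(cy,2),'rot z',None if yaw is None else round(-(yaw-cy),2),'tilt',np.round(M[:2,2],4),'q6',np.degrees(s['q'][5]).round(1))
E
python3 -c "
from h import *
s=st(); to(.33,.25,.31,92.2)"
```

```text
{'time': 0.1, 'q': [1.0791, 0.2647, 1.6052, 0.0, 1.2737, -0.0369], 'tool_pos': [0.2962, 0.6058, 0.2301], 'tcp_rot': [-0.7081, -3.0602, 0.0031], 'wrist_force': [0.2251, -0.0268, 0.2038], 'width': 0.9986, 'grip_force': 0.0}
[[-0.898  0.439 -0.001]
 [ 0.439  0.898 -0.002]
 [ 0.    -0.002 -1.   ]]
to [-186.6 -305.   -79.3] norm 366
yaw now 63.94 rot z -28.26 tilt [-0.001  -0.0018] q6 -2.1
```

All the fields are probably required in each row.

>>> jog_arm(
  commands=[
    {"travel": [0,0,0],"rot": [0,0,-7.1],"claw": 0},
    {"travel": [0,0,0],"rot": [0,0,-7.1],"claw": 0},
    {"travel": [0,0,0],"rot": [0,0,-7.1],"claw": 0},
    {"travel": [0,0,0],"rot": [0,0,-7.0],"claw": 0},
    {"travel": [0,0,0],"rot": [0,0,0],"claw": 0},
  ],
)

```text
time: 0.6
tool_pos: [0.2963, 0.606, 0.2305]
tcp_rot: [0.062, -3.14, 0.002]
wrist_force: [0.3, 0.3, 0.0]
width: 1.0
grip_force: 0.0
```

>>> jog_arm(
  commands=[
    {"travel": [12,-22,-8],"rot": [0,0,0],"claw": 0},
    {"travel": [12,-22,-8],"rot": [0,0,0],"claw": 0},
    {"travel": [12,-22,-8],"rot": [0,0,0],"claw": 0},
    {"travel": [12,-22,-8],"rot": [0,0,0],"claw": 0},
    {"travel": [12,-22,-8],"rot": [0,0,0],"claw": 0},
  ],
)

```text
time: 1.1
tool_pos: [0.2403, 0.493, 0.2712]
tcp_rot: [0.056, -3.141, 0.001]
wrist_force: [-0.5, -0.5, -0.7]
width: 1.001
grip_force: 0.0
```

>>> jog_arm(
  commands=[
    {"travel": [12,-22,-8],"rot": [0,0,0],"claw": 0},
    {"travel": [12,-22,-8],"rot": [0,0,0],"claw": 0},
    {"travel": [12,-22,-8],"rot": [0,0,0],"claw": 0},
    {"travel": [12,-22,-8],"rot": [0,0,0],"claw": 0},
    {"travel": [11,-22,-8],"rot": [0,0,0],"claw": 0},
  ],
)

```text
time: 1.6
tool_pos: [0.1855, 0.3808, 0.3113]
tcp_rot: [0.056, -3.141, 0.001]
wrist_force: [-0.2, 0.5, 0.1]
width: 1.004
grip_force: 0.0
```

>>> jog_arm(
  commands=[
    {"travel": [-28,-27,0],"rot": [0,0,0],"claw": 60},
    {"travel": [-28,-27,0],"rot": [0,0,0],"claw": 60},
    {"travel": [-28,-27,0],"rot": [0,0,0],"claw": 120},
    {"travel": [-28,-27,0],"rot": [0,0,0],"claw": 120},
    {"travel": [-27,-28,0],"rot": [0,0,0],"claw": 120},
  ],
)

```text
time: 2.1
tool_pos: [0.3312, 0.2502, 0.3113]
tcp_rot: [-0.057, 3.141, 0.001]
wrist_force: [-0.2, 0.9, -0.4]
width: 0.529
grip_force: 0.0
```

>>> jog_arm(
  commands=[
    {"travel": [-20,-23,0],"rot": [0,0,0],"claw": 120},
    {"travel": [-20,-23,0],"rot": [0,0,0],"claw": 120},
    {"travel": [-20,-23,0],"rot": [0,0,0],"claw": 120},
    {"travel": [-20,-23,0],"rot": [0,0,0],"claw": 120},
    {"travel": [-20,-23,0],"rot": [0,0,0],"claw": 120},
  ],
)

```text
time: 2.6
tool_pos: [0.4354, 0.1393, 0.3111]
tcp_rot: [0.056, -3.141, -0.0]
wrist_force: [0.1, 1.2, 0.2]
width: 0.53
grip_force: 0.0
```

>>> jog_arm(
  commands=[
    {"travel": [-20,-23,10],"rot": [0,0,0],"claw": 120},
    {"travel": [-20,-23,10],"rot": [0,0,0],"claw": 120},
    {"travel": [-20,-23,10],"rot": [0,0,0],"claw": 120},
    {"travel": [-18,-23,10],"rot": [0,0,0],"claw": 120},
    {"travel": [-18,-23,10],"rot": [0,0,0],"claw": 120},
  ],
)

```text
time: 3.1
tool_pos: [0.5358, 0.0282, 0.2606]
tcp_rot: [0.056, -3.141, -0.0]
wrist_force: [1.0, 1.2, -0.1]
width: 0.526
grip_force: 0.0
```

```bash
python3 -c "
from h import *
snap('wrist','w1'); to(.534,.0255,.063,92.2)
print(pix('w1',(.534,.0255,.09)),[pix('w1',(x,.0255,.09)) for x in(.485,.585)]);st()"
```

```text
to [  3.2   1.1 195.5] norm 196
yaw now 91.97 rot z -0.23 tilt [-0.0009 -0.003 ] q6 -91.8
[317.2 208.5] [array([319.3, 144.6]), array([315.2, 269.7])]
{'time': 3.15, 'q': [0.0023, -0.0119, 1.8622, -0.0031, 1.2922, -1.6019], 'tool_pos': [0.5374, 0.0251, 0.2585], 'tcp_rot': [0.0539, -3.1402, 0.0047], 'wrist_force': [2.3659, -1.8455, -0.3726], 'width': 0.5261, 'grip_force': 0.0}
[[-0.999 -0.034 -0.001]
 [-0.034  0.999 -0.003]
 [ 0.001 -0.003 -1.   ]]
```

View pics/w1.png

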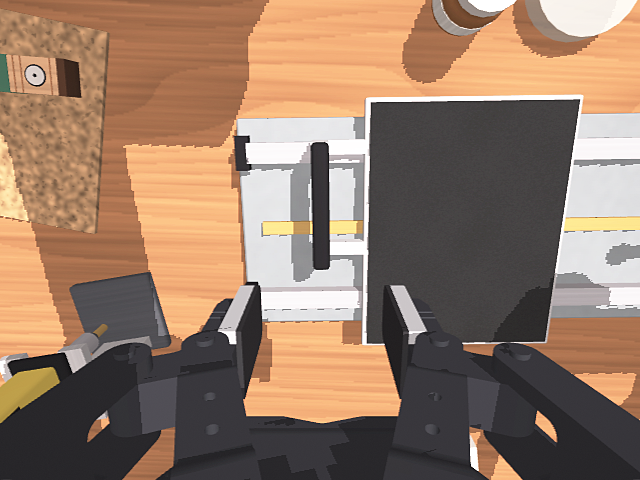

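The wrist view shows the bar from (320,142) to (321,270), within 3 px of my estimate. I'll descend and grip.

>>> jog_arm(
  commands=[
    {"travel": [3,1,30],"rot": [0,0,0],"claw": 120},
    {"travel": [0,0,30],"rot": [0,0,0],"claw": 120},
    {"travel": [0,0,30],"rot": [0,0,0],"claw": 120},
    {"travel": [0,0,30],"rot": [0,0,0],"claw": 120},
    {"travel": [0,0,25],"rot": [0,0,0],"claw": 120},
  ],
)

```text
time: 3.65
tool_pos: [0.5312, 0.0302, 0.1144]
tcp_rot: [0.056, -3.139, -0.0]
wrist_force: [-0.2, 0.8, -0.5]
width: 0.532
grip_force: 0.0
```

>>> jog_arm(
  commands=[
    {"travel": [0,0,20],"rot": [0,0,0],"claw": 120},
    {"travel": [0,0,15],"rot": [0,0,0],"claw": 120},
    {"travel": [0,0,15],"rot": [0,0,0],"claw": 120},
    {"travel": [0,0,0],"rot": [0,0,0],"claw": 120},
    {"travel": [0,0,0],"rot": [0,0,0],"claw": 200},
  ],
)

```text
time: 4.15
tool_pos: [0.5325, 0.0302, 0.0665]
tcp_rot: [-0.061, 3.141, 0.0]
wrist_force: [0.5, 0.1, 0.6]
width: 0.379
grip_force: 0.0
```

>>> jog_arm(
  commands=[
    {"travel": [0,0,0],"rot": [0,0,0],"claw": 255},
    {"travel": [0,0,0],"rot": [0,0,0],"claw": 255},
    {"travel": [0,0,0],"rot": [0,0,0],"claw": 255},
    {"travel": [0,0,0],"rot": [0,0,0],"claw": 255},
    {"travel": [0,0,0],"rot": [0,0,0],"claw": 255},
  ],
  force=40,
)

```text
time: 4.65
tool_pos: [0.5333, 0.03, 0.0676]
tcp_rot: [-0.062, 3.139, -0.001]
wrist_force: [0.1, -1.5, 6.1]
width: 0.152
grip_force: 40.8
```

>>> jog_arm(
  commands=[
    {"travel": [0,-10,0],"rot": [0,0,0],"claw": 255},
    {"travel": [0,-12,0],"rot": [0,0,0],"claw": 255},
    {"travel": [0,-12,0],"rot": [0,0,0],"claw": 255},
    {"travel": [0,-12,0],"rot": [0,0,0],"claw": 255},
    {"travel": [0,-12,0],"rot": [0,0,0],"claw": 255},
  ],
)

```text
time: 5.15
tool_pos: [0.5361, -0.0276, 0.0676]
tcp_rot: [-0.061, 3.138, 0.002]
wrist_force: [0.7, 3.0, 4.3]
width: 0.154
grip_force: 40.7
```

>>> jog_arm(
  commands=[
    {"travel": [0,-12,0],"rot": [0,0,0],"claw": 255},
    {"travel": [0,-12,0],"rot": [0,0,0],"claw": 255},
    {"travel": [0,-8,0],"rot": [0,0,0],"claw": 255},
    {"travel": [0,-5,0],"rot": [0,0,0],"claw": 255},
    {"travel": [0,-3,0],"rot": [0,0,0],"claw": 255},
  ],
)

```text
time: 5.65
tool_pos: [0.5381, -0.0683, 0.0676]
tcp_rot: [-0.06, 3.137, -0.0]
wrist_force: [3.0, 2.4, 5.0]
width: 0.157
grip_force: 40.8
```

>>> jog_arm(
  commands=[
    {"travel": [0,-3,0],"rot": [0,0,0],"claw": 255},
    {"travel": [0,-3,0],"rot": [0,0,0],"claw": 255},
    {"travel": [0,-2,0],"rot": [0,0,0],"claw": 255},
    {"travel": [0,-2,0],"rot": [0,0,0],"claw": 255},
    {"travel": [0,0,0],"rot": [0,0,0],"claw": 255},
  ],
)

```text
time: 6.15
tool_pos: [0.5384, -0.076, 0.0676]
tcp_rot: [-0.059, 3.137, 0.005]
wrist_force: [3.5, 10.1, 6.3]
width: 0.152
grip_force: 41.0
```

>>> jog_arm(
  commands=[
    {"travel": [0,-2,0],"rot": [0,0,0],"claw": 255},
    {"travel": [0,-2,0],"rot": [0,0,0],"claw": 255},
    {"travel": [0,0,0],"rot": [0,0,0],"claw": 255},
    {"travel": [0,0,0],"rot": [0,0,0],"claw": 255},
    {"travel": [0,0,0],"rot": [0,0,0],"claw": 255},
  ],
)

```text
time: 6.65
tool_pos: [0.5384, -0.076, 0.0676]
tcp_rot: [-0.058, 3.138, 0.014]
wrist_force: [2.7, 23.1, 8.2]
width: 0.155
grip_force: 41.8
```

At the stop. I'll release and lift.

>>> jog_arm(
  commands=[
    {"travel": [0,4,0],"rot": [0,0,0],"claw": 255},
    {"travel": [0,0,0],"rot": [0,0,0],"claw": 120},
    {"travel": [0,0,0],"rot": [0,0,0],"claw": 120},
    {"travel": [0,0,0],"rot": [0,0,0],"claw": 120},
    {"travel": [0,0,-10],"rot": [0,0,0],"claw": 120},
  ],
)

```text
time: 7.15
tool_pos: [0.5343, -0.0779, 0.0745]
tcp_rot: [0.06, -3.136, -0.001]
wrist_force: [-0.9, -0.2, -0.7]
width: 0.525
grip_force: 0.0
```

>>> jog_arm(
  commands=[
    {"travel": [0,0,-30],"rot": [0,0,0],"claw": 120},
    {"travel": [0,0,-35],"rot": [0,0,0],"claw": 120},
    {"travel": [0,0,-35],"rot": [0,0,0],"claw": 120},
    {"travel": [0,0,-35],"rot": [0,0,0],"claw": 120},
    {"travel": [0,0,-35],"rot": [0,0,0],"claw": 120},
  ],
)

```text
time: 7.65
tool_pos: [0.5361, -0.0782, 0.2483]
tcp_rot: [-0.06, 3.141, -0.0]
wrist_force: [0.2, 0.5, -0.1]
width: 0.53
grip_force: 0.0
```

```bash
python3 - <<'E'
from h import *
c=snap('top','t2'); to(.4391,-.2522,.15,-2.6)
to(.414,-.3925,.15,-9.9)
i=c['color'];cv2.imwrite('pics/t2c.png',cv2.resize(i[140:300,200:480],None,fx=2.85,fy=2.85,interpolation=cv2.INTER_CUBIC))
E
```

```text
to [ 108.2 -169.1  104.9] norm 227
yaw now 92.2 rot z 94.8 tilt [ 0.0107 -0.0022] q6 -103.1
to [ 138.7 -308.3  104.9] norm 354
yaw now 92.2 rot z 102.1 tilt [ 0.0107 -0.0022] q6 -103.1
```

View pics/t2c.png

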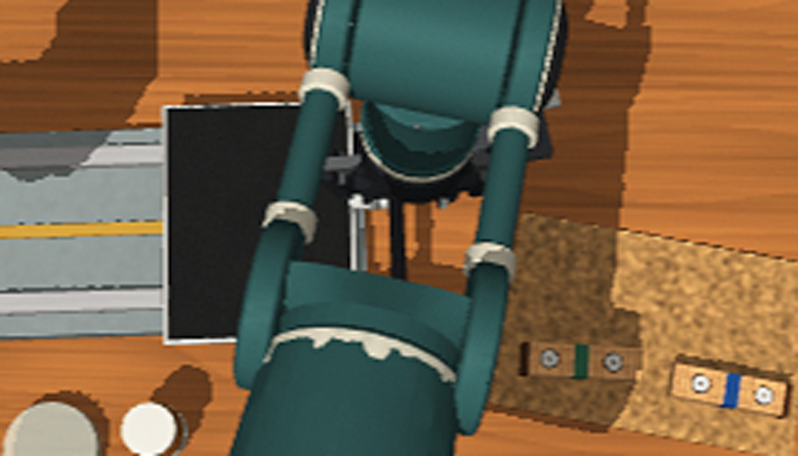

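Carriage is out at the stop and both samples are undisturbed. Next is the green sample.

>>> jog_arm(
  commands=[
    {"travel": [21,-34,5],"rot": [0,0,0],"claw": 90},
    {"travel": [22,-34,5],"rot": [0,0,0],"claw": 90},
    {"travel": [22,-34,5],"rot": [0,0,0],"claw": 90},
    {"travel": [22,-34,5],"rot": [0,0,0],"claw": 90},
    {"travel": [21,-33,5],"rot": [0,0,0],"claw": 90},
  ],
)

```text
time: 8.2
tool_pos: [0.4339, -0.2524, 0.2216]
tcp_rot: [-0.061, 3.141, -0.001]
wrist_force: [1.1, -0.7, -0.6]
width: 0.647
grip_force: 0.0
```

>>> jog_arm(
  commands=[
    {"travel": [0,0,5],"rot": [0,0,8],"claw": 90},
    {"travel": [0,0,5],"rot": [0,0,8],"claw": 90},
    {"travel": [0,0,5],"rot": [0,0,8],"claw": 90},
    {"travel": [0,0,5],"rot": [0,0,8],"claw": 90},
    {"travel": [0,0,5],"rot": [0,0,8],"claw": 90},
  ],
)

```text
time: 8.7
tool_pos: [0.4347, -0.2513, 0.1964]
tcp_rot: [1.027, 2.969, -0.0]
wrist_force: [0.2, -0.6, 0.5]
width: 0.651
grip_force: 0.0
```

>>> jog_arm(
  commands=[
    {"travel": [0,0,0],"rot": [0,0,8],"claw": 90},
    {"travel": [0,0,0],"rot": [0,0,8],"claw": 90},
    {"travel": [0,0,0],"rot": [0,0,8],"claw": 90},
    {"travel": [0,0,0],"rot": [0,0,8],"claw": 90},
    {"travel": [0,0,0],"rot": [0,0,8],"claw": 90},
  ],
)

```text
time: 9.2
tool_pos: [0.4348, -0.2511, 0.1966]
tcp_rot: [1.98, 2.439, -0.0]
wrist_force: [0.5, 0.2, 0.5]
width: 0.647
grip_force: 0.0
```

>>> jog_arm(
  commands=[
    {"travel": [0,0,0],"rot": [0,0,8],"claw": 90},
    {"travel": [0,0,0],"rot": [0,0,6.9],"claw": 90},
    {"travel": [0,0,0],"rot": [0,0,0],"claw": 90},
    {"travel": [0,0,0],"rot": [0,0,0],"claw": 90},
    {"travel": [0,0,0],"rot": [0,0,0],"claw": 90},
  ],
)

```text
time: 9.7
tool_pos: [0.435, -0.251, 0.1964]
tcp_rot: [2.271, 2.171, -0.0]
wrist_force: [0.4, 0.9, 0.0]
width: 0.647
grip_force: 0.0
```

```bash
python3 - <<'E'
from h import *
c=snap('wrist','w2'); to(.4391,-.2522,.008,-2.7);st()
print(pix('w2',(.4405,-.222,.028)),pix('w2',(.4377,-.2824,.028)))
E
```

```text
to [ -1.1   4.1 188.4] norm 188
yaw now -2.58 rot z 0.12 tilt [ 0. -0.] q6 -30.2
{'time': 9.75, 'q': [-0.5727, -0.0398, 2.0059, -0.0, 1.1755, -0.5277], 'tool_pos': [0.4351, -0.2509, 0.1964], 'tcp_rot': [2.2708, 2.1709, -0.0], 'wrist_force': [0.1465, -0.32, 0.2247], 'width': 0.6458, 'grip_force': 0.0}
[[ 0.045  0.999  0.   ]
 [ 0.999 -0.045 -0.   ]
 [-0.     0.    -1.   ]]
[327.7 174.6] [327.3 250.3]
```

View pics/w2.png

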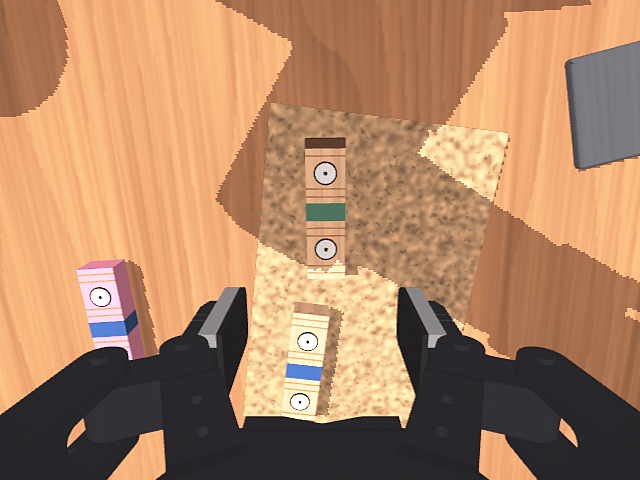

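The wrist view puts the green test points at (325,173) and (326,249), matching the estimate to about 1.5 mm. I'll descend and grip.

>>> jog_arm(
  commands=[
    {"travel": [-2,3,35],"rot": [0,0,0],"claw": 90},
    {"travel": [0,0,40],"rot": [0,0,0],"claw": 90},
    {"travel": [0,0,35],"rot": [0,0,0],"claw": 90},
    {"travel": [0,0,30],"rot": [0,0,0],"claw": 90},
    {"travel": [0,0,20],"rot": [0,0,0],"claw": 90},
  ],
)

```text
time: 10.25
tool_pos: [0.4366, -0.2521, 0.0338]
tcp_rot: [-2.269, -2.168, 0.001]
wrist_force: [-0.3, -1.0, -0.2]
width: 0.651
grip_force: 0.0
```

>>> jog_arm(
  commands=[
    {"travel": [0,0,15],"rot": [0,0,0],"claw": 90},
    {"travel": [0,0,10],"rot": [0,0,0],"claw": 90},
    {"travel": [0,0,3],"rot": [0,0,0],"claw": 90},
    {"travel": [0,0,0],"rot": [0,0,0],"claw": 90},
    {"travel": [0,0,0],"rot": [0,0,0],"claw": 140},
  ],
)

```text
time: 10.75
tool_pos: [0.4388, -0.2535, 0.0092]
tcp_rot: [2.271, 2.169, 0.001]
wrist_force: [0.5, 0.5, 1.0]
width: 0.492
grip_force: 0.0
```

>>> jog_arm(
  commands=[
    {"travel": [0,0,0],"rot": [0,0,0],"claw": 255},
    {"travel": [0,0,0],"rot": [0,0,0],"claw": 255},
    {"travel": [0,0,0],"rot": [0,0,0],"claw": 255},
    {"travel": [0,0,0],"rot": [0,0,0],"claw": 255},
    {"travel": [0,0,0],"rot": [0,0,0],"claw": 255},
  ],
  force=30,
)

```text
time: 11.25
tool_pos: [0.439, -0.2536, 0.0094]
tcp_rot: [2.271, 2.168, 0.001]
wrist_force: [1.2, 0.3, 6.4]
width: 0.347
grip_force: 31.4
```

>>> jog_arm(
  commands=[
    {"travel": [0,0,-10],"rot": [0,0,0],"claw": 255},
    {"travel": [0,0,-25],"rot": [0,0,0],"claw": 255},
    {"travel": [0,0,-30],"rot": [0,0,0],"claw": 255},
    {"travel": [0,0,-30],"rot": [0,0,0],"claw": 255},
    {"travel": [0,0,-30],"rot": [0,0,0],"claw": 255},
  ],
)

```text
time: 11.75
tool_pos: [0.4375, -0.2526, 0.1345]
tcp_rot: [-2.272, -2.169, 0.0]
wrist_force: [0.3, -0.6, -1.0]
width: 0.344
grip_force: 30.6
```

```bash
python3 - <<'E'
from h import *
st(); yc=np.array([np.cos(np.radians(92.4)),np.sin(np.radians(92.4))]);xc=np.array([yc[1],-yc[0]])
m=np.array([.562,.052])
for a in(-.045,.04):
    p=m+a*xc;print(p);to(*p,.09,2.4)
E
```

```text
{'time': 11.75, 'q': [-0.573, 0.0264, 2.0621, 0.0, 1.0539, -0.5265], 'tool_pos': [0.4375, -0.2526, 0.1345], 'tcp_rot': [-2.2719, -2.1688, 0.0003], 'wrist_force': [0.2934, -0.5681, -0.9953], 'width': 0.3438, 'grip_force': 30.6065}
[[ 0.046  0.999 -0.001]
 [ 0.999 -0.046  0.   ]
 [ 0.    -0.001 -1.   ]]
[0.51703947 0.0501156 ]
to [306.1  65.5  44.6] norm 316
yaw now -2.66 rot z -5.06 tilt [-0.0006  0.0004] q6 -30.2
[0.60196491 0.05367503]
to [313.6 150.1  44.6] norm 350
yaw now -2.66 rot z -5.06 tilt [-0.0006  0.0004] q6 -30.2
```

>>> jog_arm(
  commands=[
    {"travel": [25,6,-3],"rot": [0,0,0],"claw": 255},
    {"travel": [31,7,-3],"rot": [0,0,0],"claw": 255},
    {"travel": [32,7,-3],"rot": [0,0,0],"claw": 255},
    {"travel": [32,7,-3],"rot": [0,0,0],"claw": 255},
    {"travel": [32,7,0],"rot": [0,0,0],"claw": 255},
  ],
)

```text
time: 12.25
tool_pos: [0.4792, -0.1015, 0.1461]
tcp_rot: [2.272, 2.168, 0.001]
wrist_force: [0.3, 0.2, -1.0]
width: 0.345
grip_force: 30.6
```

>>> jog_arm(
  commands=[
    {"travel": [32,7,0],"rot": [0,0,0],"claw": 255},
    {"travel": [32,7,0],"rot": [0,0,0],"claw": 255},
    {"travel": [32,7,0],"rot": [0,0,0],"claw": 255},
    {"travel": [32,6,0],"rot": [0,0,0],"claw": 255},
    {"travel": [26,5,0],"rot": [0,0,-5],"claw": 255},
  ],
)

```text
time: 12.75
tool_pos: [0.5179, 0.0513, 0.1455]
tcp_rot: [-2.173, -2.269, 0.0]
wrist_force: [0.8, 1.1, -0.1]
width: 0.343
grip_force: 30.6
```

>>> jog_arm(
  commands=[
    {"travel": [0,0,0],"rot": [0,0,0],"claw": 255},
    {"travel": [0,0,20],"rot": [0,0,0],"claw": 255},
    {"travel": [0,0,15],"rot": [0,0,0],"claw": 255},
    {"travel": [0,0,0],"rot": [0,0,0],"claw": 255},
    {"travel": [0,0,0],"rot": [0,0,0],"claw": 255},
  ],
)

```text
time: 13.25
tool_pos: [0.5174, 0.049, 0.1097]
tcp_rot: [-2.176, -2.264, 0.002]
wrist_force: [-0.4, 0.1, 0.6]
width: 0.341
grip_force: 30.6
```

```bash
python3 - <<'E'
from h import *
st(); to(.517,.050,.0545,2.4)
E
```

```text
{'time': 13.25, 'q': [0.0465, 0.0831, 2.0534, -0.0002, 1.0071, 0.0068], 'tool_pos': [0.5174, 0.049, 0.1097], 'tcp_rot': [-2.176, -2.2643, 0.0023], 'wrist_force': [-0.4073, 0.1223, 0.6465], 'width': 0.3407, 'grip_force': 30.6157}
[[-0.04   0.999 -0.002]
 [ 0.999  0.04  -0.   ]
 [-0.    -0.002 -1.   ]]
to [ 1.1 -0.2 55.2] norm 55
yaw now 2.28 rot z -0.12 tilt [-0.0019 -0.0002] q6 0.4
```

>>> jog_arm(
  commands=[
    {"travel": [0,0,20],"rot": [0,0,0],"claw": 255},
    {"travel": [0,0,20],"rot": [0,0,0],"claw": 255},
    {"travel": [0,0,10],"rot": [0,0,0],"claw": 255},
    {"travel": [0,0,5],"rot": [0,0,0],"claw": 255},
    {"travel": [0,0,0.5],"rot": [0,0,0],"claw": 255},
  ],
)

```text
time: 13.75
tool_pos: [0.5181, 0.0494, 0.0547]
tcp_rot: [-2.176, -2.266, 0.001]
wrist_force: [0.7, 0.1, 0.0]
width: 0.342
grip_force: 30.6
```

>>> jog_arm(
  commands=[
    {"travel": [0,0,0],"rot": [0,0,0],"claw": 255},
    {"travel": [0,0,0],"rot": [0,0,0],"claw": 150},
    {"travel": [0,0,0],"rot": [0,0,0],"claw": 110},
    {"travel": [0,0,0],"rot": [0,0,0],"claw": 100},
    {"travel": [0,0,-3],"rot": [0,0,0],"claw": 100},
  ],
)

```text
time: 14.25
tool_pos: [0.5179, 0.0496, 0.0578]
tcp_rot: [-2.175, -2.266, 0.0]
wrist_force: [-0.7, 0.1, 0.1]
width: 0.607
grip_force: 0.0
```

>>> jog_arm(
  commands=[
    {"travel": [0,0,-10],"rot": [0,0,0],"claw": 100},
    {"travel": [0,0,-25],"rot": [0,0,0],"claw": 100},
    {"travel": [0,0,-30],"rot": [0,0,0],"claw": 100},
    {"travel": [0,0,-30],"rot": [0,0,0],"claw": 100},
    {"travel": [0,0,-30],"rot": [0,0,0],"claw": 100},
  ],
)

```text
time: 14.75
tool_pos: [0.5182, 0.0497, 0.1849]
tcp_rot: [2.175, 2.266, 0.001]
wrist_force: [0.6, -0.2, -0.4]
width: 0.608
grip_force: 0.0
```

```bash
python3 - <<'E'
from h import *
c=snap('wrist','w3'); st(); to(.414,-.3925,.18,None)
E
```

```text
{'time': 14.8, 'q': [0.0477, 0.0012, 1.9764, -0.0, 1.1542, 0.0067], 'tool_pos': [0.5217, 0.0498, 0.1908], 'tcp_rot': [2.1708, 2.2616, 0.0112], 'wrist_force': [1.9449, 0.1847, 2.8146], 'width': 0.6073, 'grip_force': 0.0}
[[-0.041  0.999  0.01 ]
 [ 0.999  0.041  0.   ]
 [ 0.     0.01  -1.   ]]
to [-437.5 -125.8    9.6] norm 455
yaw now 2.35 rot z None tilt [0.0098 0.0004] q6 0.4
```

View pics/w3.png

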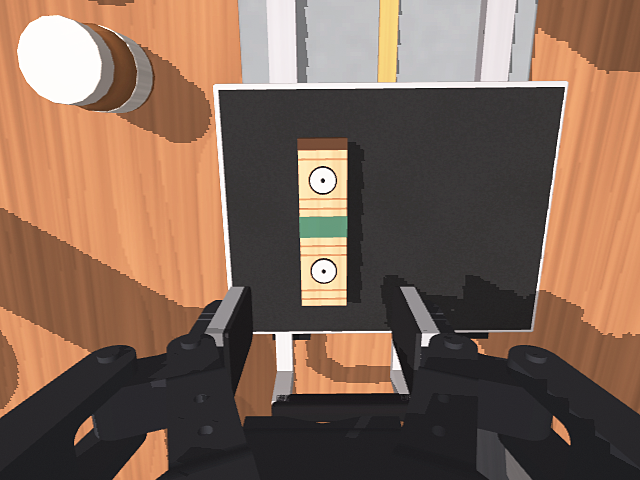

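Green lies straight, with its test points at (323,180) and (324,271) and its bark end toward the scope. Next is blue, which needs a near half turn: its bark end at top-view crop (530,400) points away from the scope.

>>> jog_arm(
  commands=[
    {"travel": [-29,-8,0],"rot": [0,0,0],"claw": 90},
    {"travel": [-29,-8,0],"rot": [0,0,0],"claw": 90},
    {"travel": [-29,-8,0],"rot": [0,0,0],"claw": 90},
    {"travel": [-29,-8,0],"rot": [0,0,0],"claw": 90},
    {"travel": [-29,-8,0],"rot": [0,0,0],"claw": 90},
  ],
)

```text
time: 15.3
tool_pos: [0.484, -0.098, 0.1837]
tcp_rot: [2.174, 2.266, 0.001]
wrist_force: [0.4, -0.9, 0.3]
width: 0.645
grip_force: 0.0
```

>>> jog_arm(
  commands=[
    {"travel": [-29,-8,0],"rot": [0,0,0],"claw": 90},
    {"travel": [-29,-8,0],"rot": [0,0,0],"claw": 90},
    {"travel": [-29,-8,0],"rot": [0,0,0],"claw": 90},
    {"travel": [-29,-8,0],"rot": [0,0,0],"claw": 90},
    {"travel": [-29,-8,0],"rot": [0,0,0],"claw": 90},
  ],
)

```text
time: 15.8
tool_pos: [0.4499, -0.2447, 0.1836]
tcp_rot: [2.175, 2.266, 0.0]
wrist_force: [0.1, -0.7, -0.5]
width: 0.646
grip_force: 0.0
```

>>> jog_arm(
  commands=[
    {"travel": [-29,-8,0],"rot": [0,0,0],"claw": 90},
    {"travel": [-29,-9,0],"rot": [0,0,0],"claw": 90},
    {"travel": [-29,-9,0],"rot": [0,0,0],"claw": 90},
    {"travel": [-29,-9,0],"rot": [0,0,0],"claw": 90},
    {"travel": [-29,-9,0],"rot": [0,0,0],"claw": 90},
  ],
)

```text
time: 16.3
tool_pos: [0.4117, -0.3914, 0.1836]
tcp_rot: [2.175, 2.266, 0.0]
wrist_force: [0.6, 0.5, -0.3]
width: 0.647
grip_force: 0.0
```

>>> jog_arm(
  commands=[
    {"travel": [0,0,0],"rot": [0,0,8],"claw": 90},
    {"travel": [0,0,0],"rot": [0,0,8],"claw": 90},
    {"travel": [0,0,0],"rot": [0,0,8],"claw": 90},
    {"travel": [0,0,0],"rot": [0,0,8],"claw": 90},
    {"travel": [0,0,0],"rot": [0,0,8],"claw": 90},
  ],
)

```text
time: 16.8
tool_pos: [0.4121, -0.3902, 0.1835]
tcp_rot: [2.823, 1.377, 0.0]
wrist_force: [-0.4, -0.9, -0.2]
width: 0.647
grip_force: 0.0
```

>>> jog_arm(
  commands=[
    {"travel": [0,0,0],"rot": [0,0,8],"claw": 90},
    {"travel": [0,0,0],"rot": [0,0,8],"claw": 90},
    {"travel": [0,0,0],"rot": [0,0,8],"claw": 90},
    {"travel": [0,0,0],"rot": [0,0,8],"claw": 90},
    {"travel": [0,0,0],"rot": [0,0,8],"claw": 90},
  ],
)

```text
time: 17.3
tool_pos: [0.4122, -0.3902, 0.1835]
tcp_rot: [3.124, 0.329, 0.001]
wrist_force: [-0.0, -0.5, 0.6]
width: 0.65
grip_force: 0.0
```

>>> jog_arm(
  commands=[
    {"travel": [0,0,0],"rot": [0,0,8],"claw": 90},
    {"travel": [0,0,0],"rot": [0,0,8],"claw": 90},
    {"travel": [0,0,0],"rot": [0,0,8],"claw": 90},
    {"travel": [0,0,0],"rot": [0,0,8],"claw": 90},
    {"travel": [0,0,0],"rot": [0,0,8],"claw": 90},
  ],
)

```text
time: 17.8
tool_pos: [0.4122, -0.3902, 0.1835]
tcp_rot: [3.048, -0.759, 0.001]
wrist_force: [0.3, -0.5, -0.2]
width: 0.648
grip_force: 0.0
```

>>> jog_arm(
  commands=[
    {"travel": [0,0,0],"rot": [0,0,8],"claw": 90},
    {"travel": [0,0,0],"rot": [0,0,8],"claw": 90},
    {"travel": [0,0,0],"rot": [0,0,8],"claw": 90},
    {"travel": [0,0,0],"rot": [0,0,8],"claw": 90},
    {"travel": [0,0,0],"rot": [0,0,8],"claw": 90},
  ],
)

```text
time: 18.3
tool_pos: [0.4122, -0.3902, 0.1835]
tcp_rot: [2.605, -1.756, 0.001]
wrist_force: [0.2, 0.4, -1.2]
width: 0.642
grip_force: 0.0
```

```bash
python3 - <<'E'
from h import *
c=snap('wrist','w4'); st(); to(.414,-.3925,.009,-189.9+360)
print(pix('w4',(.4089,-.422,.028)),pix('w4',(.4192,-.3631,.028)))
E
```

```text
{'time': 18.35, 'q': [-0.8019, 0.0967, 1.8903, -0.0, 1.1538, 1.9605], 'tool_pos': [0.4122, -0.3902, 0.1835], 'tcp_rot': [2.6002, -1.7628, 0.0011], 'wrist_force': [0.7973, 0.4302, -0.1311], 'width': 0.6427, 'grip_force': 0.0}
[[ 0.37  -0.929  0.   ]
 [-0.929 -0.37  -0.001]
 [ 0.001 -0.    -1.   ]]
to [  2.7  -0.8 174.5] norm 175
yaw now -158.27 rot z -328.37 tilt [ 0.0005 -0.0005] q6 112.3
[342.4 175.6] [300.1 242.2]
```

View pics/w4.png

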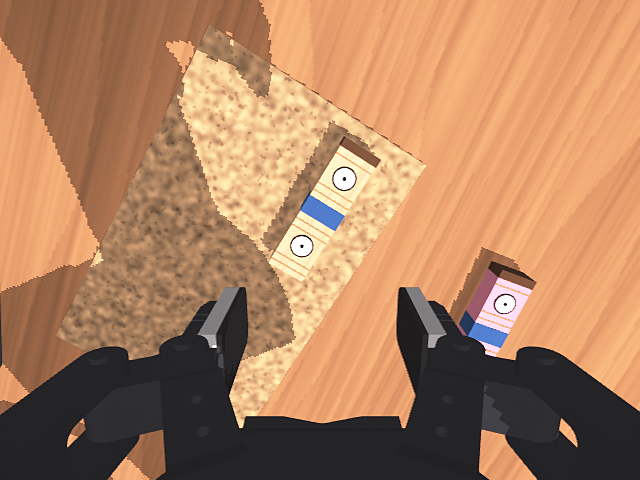

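Blue's points are at (344,179) and (302,246), with its bark end up and to the right. I need about 30° more turn and almost no shift.

>>> jog_arm(
  commands=[
    {"travel": [0,0,0],"rot": [0,0,7.5],"claw": 90},
    {"travel": [0,0,0],"rot": [0,0,7.5],"claw": 90},
    {"travel": [0,0,0],"rot": [0,0,7.5],"claw": 90},
    {"travel": [0,0,0],"rot": [0,0,7.5],"claw": 90},
    {"travel": [0,0,0],"rot": [0,0,0],"claw": 90},
  ],
)

```text
time: 18.85
tool_pos: [0.4121, -0.3902, 0.1833]
tcp_rot: [-2.07, 2.363, -0.001]
wrist_force: [-0.0, 0.5, -0.0]
width: 0.65
grip_force: 0.0
```

>>> jog_arm(
  commands=[
    {"travel": [0,0,35],"rot": [0,0,0],"claw": 90},
    {"travel": [0,0,40],"rot": [0,0,0],"claw": 90},
    {"travel": [0,0,35],"rot": [0,0,0],"claw": 90},
    {"travel": [0,0,25],"rot": [0,0,0],"claw": 90},
    {"travel": [0,0,15],"rot": [0,0,0],"claw": 90},
  ],
)

```text
time: 19.35
tool_pos: [0.4109, -0.3889, 0.0305]
tcp_rot: [2.073, -2.36, -0.005]
wrist_force: [-0.2, 0.2, -0.2]
width: 0.647
grip_force: 0.0
```

>>> jog_arm(
  commands=[
    {"travel": [0,0,15],"rot": [0,0,0],"claw": 90},
    {"travel": [0,0,9],"rot": [0,0,0],"claw": 90},
    {"travel": [0,0,0],"rot": [0,0,0],"claw": 90},
    {"travel": [0,0,0],"rot": [0,0,0],"claw": 90},
    {"travel": [0,0,0],"rot": [0,0,0],"claw": 140},
  ],
)

```text
time: 19.85
tool_pos: [0.4129, -0.391, 0.0101]
tcp_rot: [-2.068, 2.364, -0.004]
wrist_force: [-0.4, -0.2, 0.3]
width: 0.493
grip_force: 0.0
```

>>> jog_arm(
  commands=[
    {"travel": [0,0,0],"rot": [0,0,0],"claw": 255},
    {"travel": [0,0,0],"rot": [0,0,0],"claw": 255},
    {"travel": [0,0,0],"rot": [0,0,0],"claw": 255},
    {"travel": [0,0,0],"rot": [0,0,0],"claw": 255},
    {"travel": [0,0,0],"rot": [0,0,0],"claw": 255},
  ],
  force=30,
)

```text
time: 20.35
tool_pos: [0.413, -0.3911, 0.0102]
tcp_rot: [-2.068, 2.365, -0.004]
wrist_force: [-0.1, 0.0, 6.5]
width: 0.345
grip_force: 30.2
```

>>> jog_arm(
  commands=[
    {"travel": [0,0,-10],"rot": [0,0,0],"claw": 255},
    {"travel": [0,0,-30],"rot": [0,0,0],"claw": 255},
    {"travel": [0,0,-35],"rot": [0,0,0],"claw": 255},
    {"travel": [0,0,-35],"rot": [0,0,0],"claw": 255},
    {"travel": [0,0,-30],"rot": [0,0,0],"claw": 255},
  ],
)

```text
time: 20.85
tool_pos: [0.412, -0.39, 0.1509]
tcp_rot: [-2.068, 2.365, -0.001]
wrist_force: [0.5, -0.3, -0.4]
width: 0.345
grip_force: 29.5
```

```bash
python3 - <<'E'
from h import *
st(); to(.602,.0535,.150,2.35)
E
```

```text
{'time': 20.85, 'q': [-0.8019, 0.1256, 1.9221, -0.0, 1.0932, 2.4732], 'tool_pos': [0.412, -0.39, 0.1509], 'tcp_rot': [-2.0683, 2.3647, -0.001], 'wrist_force': [0.4859, -0.2886, -0.3579], 'width': 0.3451, 'grip_force': 29.541}
[[-0.133 -0.991  0.   ]
 [-0.991  0.133 -0.   ]
 [ 0.    -0.001 -1.   ]]
to [-464.8 -129.3    0.8] norm 482
yaw now 172.35 rot z 170.0 tilt [ 0.0004 -0.0005] q6 141.7
```

>>> jog_arm(
  commands=[
    {"travel": [0,0,0],"rot": [0,0,-7.6],"claw": 255},
    {"travel": [0,0,0],"rot": [0,0,-7.6],"claw": 255},
    {"travel": [0,0,0],"rot": [0,0,-7.6],"claw": 255},
    {"travel": [0,0,0],"rot": [0,0,-7.6],"claw": 255},
    {"travel": [0,0,0],"rot": [0,0,-7.6],"claw": 255},
  ],
)

```text
time: 21.35
tool_pos: [0.4117, -0.3897, 0.149]
tcp_rot: [-2.73, 1.555, 0.001]
wrist_force: [0.5, 0.5, -1.2]
width: 0.345
grip_force: 29.5
```

>>> jog_arm(
  commands=[
    {"travel": [0,0,0],"rot": [0,0,-7.6],"claw": 255},
    {"travel": [0,0,0],"rot": [0,0,-7.6],"claw": 255},
    {"travel": [0,0,0],"rot": [0,0,-7.6],"claw": 255},
    {"travel": [0,0,0],"rot": [0,0,-7.6],"claw": 255},
    {"travel": [0,0,0],"rot": [0,0,-7.6],"claw": 255},
  ],
)

```text
time: 21.85
tool_pos: [0.4117, -0.3897, 0.1489]
tcp_rot: [-3.087, 0.582, 0.001]
wrist_force: [-0.7, -0.5, -1.3]
width: 0.345
grip_force: 29.5
```

>>> jog_arm(
  commands=[
    {"travel": [0,0,0],"rot": [0,0,-7.6],"claw": 255},
    {"travel": [0,0,0],"rot": [0,0,-7.6],"claw": 255},
    {"travel": [0,0,0],"rot": [0,0,-7.6],"claw": 255},
    {"travel": [0,0,0],"rot": [0,0,-7.6],"claw": 255},
    {"travel": [0,0,0],"rot": [0,0,-7.6],"claw": 255},
  ],
)

```text
time: 22.35
tool_pos: [0.4117, -0.3897, 0.1488]
tcp_rot: [-3.108, -0.455, 0.001]
wrist_force: [0.1, 0.5, -0.1]
width: 0.344
grip_force: 29.5
```

>>> jog_arm(
  commands=[
    {"travel": [0,0,0],"rot": [0,0,-7.6],"claw": 255},
    {"travel": [0,0,0],"rot": [0,0,-7.6],"claw": 255},
    {"travel": [0,0,0],"rot": [0,0,-7.6],"claw": 255},
    {"travel": [0,0,0],"rot": [0,0,-7.6],"claw": 255},
    {"travel": [0,0,0],"rot": [0,0,-7.6],"claw": 255},
  ],
)

```text
time: 22.85
tool_pos: [0.4116, -0.3897, 0.1488]
tcp_rot: [-2.79, -1.442, 0.0]
wrist_force: [0.3, 0.8, -1.0]
width: 0.348
grip_force: 29.5
```

>>> jog_arm(
  commands=[
    {"travel": [0,0,0],"rot": [0,0,-7.6],"claw": 255},
    {"travel": [0,0,0],"rot": [0,0,-7.6],"claw": 255},
    {"travel": [0,0,0],"rot": [0,0,-7.6],"claw": 255},
    {"travel": [0,0,0],"rot": [0,0,-7.6],"claw": 255},
    {"travel": [0,0,0],"rot": [0,0,-7.6],"claw": 255},
  ],
)

```text
time: 23.35
tool_pos: [0.4117, -0.3897, 0.1489]
tcp_rot: [-2.169, -2.272, 0.0]
wrist_force: [0.8, -0.2, -0.9]
width: 0.344
grip_force: 29.5
```

```bash
python3 - <<'E'
from h import *
st(); to(.602,.0535,.150,2.35); to(.52,-.02,.15)
E
```

```text
{'time': 23.35, 'q': [-0.8019, 0.1277, 1.9238, -0.0, 1.0908, -0.8483], 'tool_pos': [0.4117, -0.3897, 0.1489], 'tcp_rot': [-2.1687, -2.2718, 0.0], 'wrist_force': [0.7716, -0.2149, -0.9134], 'width': 0.3444, 'grip_force': 29.5469}
[[-0.046  0.999 -0.001]
 [ 0.999  0.046  0.001]
 [ 0.001 -0.001 -1.   ]]
to [433.9 210.7  -1. ] norm 482
yaw now 2.66 rot z 0.31 tilt [-0.0006  0.0005] q6 -48.6
to [364.3 125.4  -1. ] norm 385
yaw now 2.66 rot z None tilt [-0.0006  0.0005] q6 -48.6
```

>>> jog_arm(
  commands=[
    {"travel": [29,10,0],"rot": [0,0,0],"claw": 255},
    {"travel": [29,10,0],"rot": [0,0,0],"claw": 255},
    {"travel": [29,10,0],"rot": [0,0,0],"claw": 255},
    {"travel": [29,10,0],"rot": [0,0,0],"claw": 255},
    {"travel": [29,10,0],"rot": [0,0,0],"claw": 255},
  ],
)

```text
time: 23.85
tool_pos: [0.4558, -0.2418, 0.1489]
tcp_rot: [-2.176, -2.266, 0.0]
wrist_force: [0.2, -0.9, -0.2]
width: 0.343
grip_force: 29.5
```

>>> jog_arm(
  commands=[
    {"travel": [29,14,0],"rot": [0,0,0],"claw": 255},
    {"travel": [29,14,0],"rot": [0,0,0],"claw": 255},
    {"travel": [29,14,0],"rot": [0,0,0],"claw": 255},
    {"travel": [29,14,0],"rot": [0,0,0],"claw": 255},
    {"travel": [29,14,0],"rot": [0,0,0],"claw": 255},
  ],
)

```text
time: 24.35
tool_pos: [0.52, -0.094, 0.149]
tcp_rot: [-2.175, -2.266, 0.0]
wrist_force: [0.1, -0.2, -0.5]
width: 0.344
grip_force: 29.5
```

>>> jog_arm(
  commands=[
    {"travel": [29,18,0],"rot": [0,0,0],"claw": 255},
    {"travel": [29,18,0],"rot": [0,0,0],"claw": 255},
    {"travel": [29,18,0],"rot": [0,0,0],"claw": 255},
    {"travel": [29,18,0],"rot": [0,0,0],"claw": 255},
    {"travel": [28,18,0],"rot": [0,0,0],"claw": 255},
  ],
)

```text
time: 24.85
tool_pos: [0.6042, 0.0535, 0.1489]
tcp_rot: [-2.175, -2.267, 0.001]
wrist_force: [1.2, -1.4, -0.1]
width: 0.349
grip_force: 29.5
```

>>> jog_arm(
  commands=[
    {"travel": [0,0,10],"rot": [0,0,0.3],"claw": 255},
    {"travel": [0,0,15],"rot": [0,0,0],"claw": 255},
    {"travel": [0,0,0],"rot": [0,0,0],"claw": 255},
    {"travel": [0,0,0],"rot": [0,0,0],"claw": 255},
    {"travel": [0,0,0],"rot": [0,0,0],"claw": 255},
  ],
)

```text
time: 25.35
tool_pos: [0.6038, 0.0512, 0.1238]
tcp_rot: [-2.183, -2.259, 0.0]
wrist_force: [-0.5, 0.0, -1.1]
width: 0.345
grip_force: 29.5
```

```bash
python3 - <<'E'
from h import *
st(); to(.602,.0535,.055,2.35)
E
```

```text
{'time': 25.35, 'q': [0.0435, 0.2229, 1.8619, -0.0001, 1.0571, 0.0092], 'tool_pos': [0.6038, 0.0512, 0.1238], 'tcp_rot': [-2.1828, -2.2592, 0.0004], 'wrist_force': [-0.487, 0.0177, -1.0831], 'width': 0.3455, 'grip_force': 29.5421}
[[-0.034  0.999 -0.   ]
 [ 0.999  0.034 -0.   ]
 [-0.    -0.    -1.   ]]
to [ 2.4 -1.7 68.8] norm 69
yaw now 1.97 rot z -0.38 tilt [-0.0003 -0.0001] q6 0.5
```

>>> jog_arm(
  commands=[
    {"travel": [2,-1,20],"rot": [0,0,-0.3],"claw": 255},
    {"travel": [0,0,25],"rot": [0,0,0],"claw": 255},
    {"travel": [0,0,15],"rot": [0,0,0],"claw": 255},
    {"travel": [0,0,8],"rot": [0,0,0],"claw": 255},
    {"travel": [0,0,0.5],"rot": [0,0,0],"claw": 255},
  ],
)

```text
time: 25.85
tool_pos: [0.603, 0.0538, 0.055]
tcp_rot: [-2.176, -2.266, 0.001]
wrist_force: [0.1, 0.0, 0.2]
width: 0.343
grip_force: 30.5
```

>>> jog_arm(
  commands=[
    {"travel": [0,0,0],"rot": [0,0,0],"claw": 255},
    {"travel": [0,0,0],"rot": [0,0,0],"claw": 150},
    {"travel": [0,0,0],"rot": [0,0,0],"claw": 110},
    {"travel": [0,0,0],"rot": [0,0,0],"claw": 100},
    {"travel": [0,0,-3],"rot": [0,0,0],"claw": 100},
  ],
)

```text
time: 26.35
tool_pos: [0.6028, 0.0541, 0.0583]
tcp_rot: [-2.175, -2.266, 0.001]
wrist_force: [-1.0, -1.0, 0.1]
width: 0.61
grip_force: 0.0
```

>>> jog_arm(
  commands=[
    {"travel": [0,0,-10],"rot": [0,0,0],"claw": 100},
    {"travel": [0,0,-25],"rot": [0,0,0],"claw": 100},
    {"travel": [0,0,-30],"rot": [0,0,0],"claw": 100},
    {"travel": [0,0,-35],"rot": [0,0,0],"claw": 100},
    {"travel": [0,0,-35],"rot": [0,0,0],"claw": 100},
  ],
)

```text
time: 26.85
tool_pos: [0.6029, 0.0541, 0.1953]
tcp_rot: [2.175, 2.266, 0.0]
wrist_force: [0.9, 0.5, -0.6]
width: 0.608
grip_force: 0.0
```

>>> jog_arm(
  commands=[
    {"travel": [-15,0,-35],"rot": [0,0,0],"claw": 100},
    {"travel": [-25,0,-35],"rot": [0,0,0],"claw": 100},
    {"travel": [-30,0,-35],"rot": [0,0,0],"claw": 100},
    {"travel": [-30,0,0],"rot": [0,0,0],"claw": 100},
    {"travel": [0,0,0],"rot": [0,0,0],"claw": 100},
  ],
)

```text
time: 27.35
tool_pos: [0.6082, -0.0491, 0.3016]
tcp_rot: [2.176, 2.259, 0.003]
wrist_force: [0.2, 1.0, -1.0]
width: 0.606
grip_force: 0.0
```

```bash
python3 - <<'E'
from h import *
c=snap('wrist','w5'); snap('side','s5'); st(); to(.668,-.183,.31,None)
print(pix('w5',(.668,-.183,.203)))
E
```

```text
{'time': 27.45, 'q': [-0.1172, 0.1047, 1.6671, 0.0006, 1.3694, -0.1566], 'tool_pos': [0.607, -0.0462, 0.2989], 'tcp_rot': [2.1774, 2.2646, 0.0012], 'wrist_force': [0.3318, 0.2316, -0.0654], 'width': 0.607, 'grip_force': 0.0}
[[-0.039  0.999  0.001]
 [ 0.999  0.039  0.001]
 [ 0.001  0.001 -1.   ]]
to [-139.1   55.6  -11.1] norm 150
yaw now 2.25 rot z None tilt [0.0005 0.0005] q6 -9.0
[399.1 421.5]
```

View pics/w5.png

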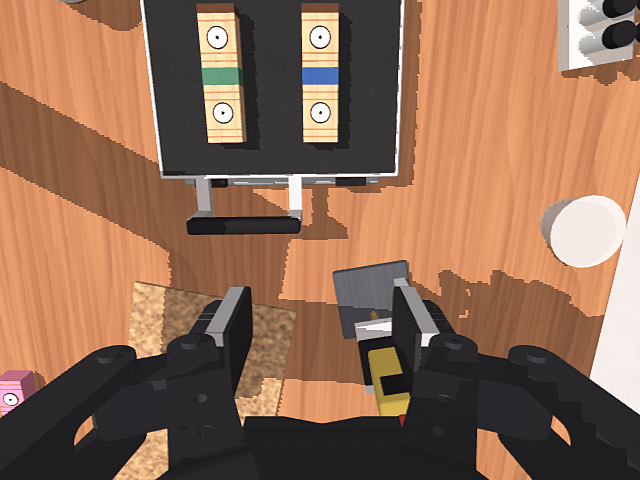

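Both samples lie parallel: green at (217,37) and (222,113), blue at (320,38) and (320,113), bark ends toward the scope. Now the probe.

>>> jog_arm(
  commands=[
    {"travel": [-28,11,0],"rot": [0,0,0],"claw": 60},
    {"travel": [-28,11,0],"rot": [0,0,0],"claw": 60},
    {"travel": [-28,11,0],"rot": [0,0,0],"claw": 60},
    {"travel": [-28,11,0],"rot": [0,0,0],"claw": 60},
    {"travel": [-27,11,0],"rot": [0,0,0],"claw": 60},
  ],
)

```text
time: 27.95
tool_pos: [0.6679, -0.1818, 0.2972]
tcp_rot: [-2.172, -2.266, 0.001]
wrist_force: [0.4, -0.2, -0.7]
width: 0.764
grip_force: 0.0
```

>>> jog_arm(
  commands=[
    {"travel": [0,0,0],"rot": [0,0,-5.6],"claw": 60},
    {"travel": [0,0,0],"rot": [0,0,-5.6],"claw": 60},
    {"travel": [0,0,0],"rot": [0,0,0],"claw": 60},
    {"travel": [0,0,0],"rot": [0,0,0],"claw": 60},
    {"travel": [0,0,0],"rot": [0,0,0],"claw": 60},
  ],
)

```text
time: 28.45
tool_pos: [0.6677, -0.1815, 0.298]
tcp_rot: [-1.944, -2.467, 0.0]
wrist_force: [0.2, 0.1, -0.6]
width: 0.761
grip_force: 0.0
```

```bash
python3 - <<'E'
from h import *
c=snap('side','s6'); st(); to(.668,-.183,.149,13.5)
p=pix('s6',(.668,-.183,.203));print(p,pix('s1',(.668,-.183,.203)))
u,v=map(int,p);a=c['color'][v-70:v+80,u-100:u+100];b=cv2.imread('pics/s1.png')[v-70:v+80,u-100:u+100]
cv2.imwrite('pics/s6c.png',cv2.resize(np.hstack([a,b]),None,fx=2,fy=2,interpolation=cv2.INTER_CUBIC));print(u-100,v-70)
for n,q in(('gb',(217,37)),('gp',(222,113)),('bb',(320,38)),('bp',(320,113))):print(n,pt('w5',*q,.072))
E
```

```text
{'time': 28.5, 'q': [-0.3017, 0.2656, 1.4803, 0.0001, 1.396, -0.5377], 'tool_pos': [0.6677, -0.1817, 0.2981], 'tcp_rot': [-1.9443, -2.4672, 0.0], 'wrist_force': [-0.5449, -0.37, 0.5435], 'width': 0.7638, 'grip_force': 0.0}
[[-0.234  0.972 -0.   ]
 [ 0.972  0.234  0.   ]
 [ 0.    -0.    -1.   ]]
to [ -1.4  -0.  149.1] norm 149
yaw now 13.52 rot z 0.02 tilt [-0.0003  0.0002] q6 -30.8
[421.9 246.9] [421.9 246.9]
321 176
gb [0.5165 0.0831 0.072 ]
gp [0.519  0.0224 0.072 ]
bb [0.6024 0.0857 0.072 ]
bp [0.6046 0.0256 0.072 ]
```

View pics/s6c.png

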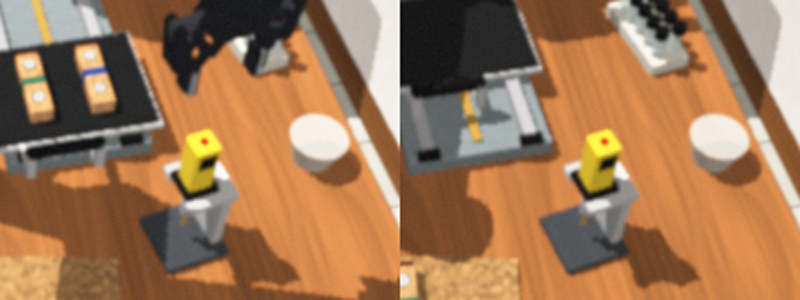

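The side crop shows the probe's top dot at about (423,246) in the full image, against a predicted (422,247), so I'll descend and grip.

>>> jog_arm(
  commands=[
    {"travel": [-1,1,25],"rot": [0,0,0],"claw": 60},
    {"travel": [0,0,30],"rot": [0,0,0],"claw": 60},
    {"travel": [0,0,25],"rot": [0,0,0],"claw": 60},
    {"travel": [0,0,25],"rot": [0,0,0],"claw": 60},
    {"travel": [0,0,15],"rot": [0,0,0],"claw": 60},
  ],
)

```text
time: 29.0
tool_pos: [0.6677, -0.1825, 0.1757]
tcp_rot: [-1.943, -2.465, 0.002]
wrist_force: [-0.3, 0.5, 0.7]
width: 0.762
grip_force: 0.0
```

>>> jog_arm(
  commands=[
    {"travel": [0,0,15],"rot": [0,0,0],"claw": 60},
    {"travel": [0,0,10],"rot": [0,0,0],"claw": 60},
    {"travel": [0,0,4],"rot": [0,0,0],"claw": 60},
    {"travel": [0,0,0],"rot": [0,0,0],"claw": 60},
    {"travel": [0,0,0],"rot": [0,0,0],"claw": 120},
  ],
)

```text
time: 29.5
tool_pos: [0.6697, -0.1834, 0.1504]
tcp_rot: [1.943, 2.467, 0.001]
wrist_force: [0.2, -0.8, -0.2]
width: 0.611
grip_force: 0.0
```

>>> jog_arm(
  commands=[
    {"travel": [0,0,0],"rot": [0,0,0],"claw": 150},
    {"travel": [0,0,0],"rot": [0,0,0],"claw": 255},
    {"travel": [0,0,0],"rot": [0,0,0],"claw": 255},
    {"travel": [0,0,0],"rot": [0,0,0],"claw": 255},
    {"travel": [0,0,0],"rot": [0,0,0],"claw": 255},
  ],
  force=40,
)

```text
time: 30.0
tool_pos: [0.6698, -0.1834, 0.1506]
tcp_rot: [1.943, 2.466, 0.001]
wrist_force: [-0.4, 0.5, 6.0]
width: 0.352
grip_force: 40.4
```

>>> jog_arm(
  commands=[
    {"travel": [0,0,0],"rot": [0,0,0],"claw": 255},
    {"travel": [0,0,0],"rot": [0,0,0],"claw": 255},
    {"travel": [0,0,0],"rot": [0,0,0],"claw": 255},
    {"travel": [0,0,0],"rot": [0,0,0],"claw": 255},
    {"travel": [0,0,0],"rot": [0,0,0],"claw": 255},
  ],
)

```text
time: 30.5
tool_pos: [0.6697, -0.1834, 0.1506]
tcp_rot: [1.943, 2.466, 0.001]
wrist_force: [-1.2, 0.6, 6.9]
width: 0.345
grip_force: 40.4
```

```bash
python3 -c "
from h import *
st()"
```

```text
{'time': 30.5, 'q': [-0.3032, 0.3542, 1.6397, -0.0001, 1.1457, -0.5395], 'tool_pos': [0.6697, -0.1834, 0.1506], 'tcp_rot': [1.9428, 2.4664, 0.001], 'wrist_force': [-1.1997, 0.5827, 6.8829], 'width': 0.3446, 'grip_force': 40.396}
[[-0.234  0.972  0.002]
 [ 0.972  0.234 -0.001]
 [-0.001  0.002 -1.   ]]
```

>>> jog_arm(
  commands=[
    {"travel": [0,0,-10],"rot": [0,0,0],"claw": 255},
    {"travel": [0,0,-20],"rot": [0,0,0],"claw": 255},
    {"travel": [0,0,-25],"rot": [0,0,0],"claw": 255},
    {"travel": [0,0,-30],"rot": [0,0,0],"claw": 255},
    {"travel": [0,0,-25],"rot": [0,0,0],"claw": 255},
  ],
)

```text
time: 31.0
tool_pos: [0.6686, -0.1831, 0.2602]
tcp_rot: [-1.943, -2.467, 0.001]
wrist_force: [0.5, -0.1, -0.3]
width: 0.348
grip_force: 39.6
```

```bash
python3 -c "
from h import *
st(); to(.5165,.0830,.23)"
```

```text
{'time': 31.0, 'q': [-0.3032, 0.2838, 1.5261, -0.0, 1.3327, -0.5395], 'tool_pos': [0.6686, -0.1831, 0.2602], 'tcp_rot': [-1.9435, -2.4671, 0.0006], 'wrist_force': [0.5291, -0.1201, -0.2671], 'width': 0.348, 'grip_force': 39.6434}
[[-0.234  0.972 -0.001]
 [ 0.972  0.234  0.   ]
 [ 0.001 -0.001 -1.   ]]
to [294.3 -85.5  30.4] norm 308
yaw now 13.54 rot z None tilt [-0.001   0.0003] q6 -30.9
```

>>> jog_arm(
  commands=[
    {"travel": [24,-7,0],"rot": [0,0,0],"claw": 255},
    {"travel": [30,-9,0],"rot": [0,0,0],"claw": 255},
    {"travel": [30,-9,0],"rot": [0,0,0],"claw": 255},
    {"travel": [30,-9,0],"rot": [0,0,0],"claw": 255},
    {"travel": [30,-9,0],"rot": [0,0,0],"claw": 255},
  ],
)

```text
time: 31.5
tool_pos: [0.5921, -0.0522, 0.2586]
tcp_rot: [-1.943, -2.466, 0.001]
wrist_force: [0.2, 0.1, -1.3]
width: 0.352
grip_force: 39.8
```

>>> jog_arm(
  commands=[
    {"travel": [30,-9,0],"rot": [0,0,0],"claw": 255},
    {"travel": [30,-9,0],"rot": [0,0,0],"claw": 255},
    {"travel": [30,-9,0],"rot": [0,0,0],"claw": 255},
    {"travel": [30,-9,0],"rot": [0,0,0],"claw": 255},
    {"travel": [30,-7,0],"rot": [0,0,0],"claw": 255},
  ],
)

```text
time: 32.0
tool_pos: [0.515, 0.0834, 0.2588]
tcp_rot: [-1.944, -2.467, 0.002]
wrist_force: [0.1, 0.9, -1.5]
width: 0.347
grip_force: 39.8
```

>>> jog_arm(
  commands=[
    {"travel": [0,0,20],"rot": [0,0,0],"claw": 255},
    {"travel": [0,0,20],"rot": [0,0,0],"claw": 255},
    {"travel": [0,0,20],"rot": [0,0,0],"claw": 255},
    {"travel": [0,0,0],"rot": [0,0,0],"claw": 255},
    {"travel": [0,0,0],"rot": [0,0,0],"claw": 255},
  ],
)

```text
time: 32.5
tool_pos: [0.5159, 0.0824, 0.199]
tcp_rot: [-1.943, -2.467, 0.002]
wrist_force: [0.0, -1.1, -0.9]
width: 0.345
grip_force: 39.7
```

```bash
python3 - <<'E'
from h import *
s=st(); to(.5165,.0830,.185)
a=snap('side','s7')['color'];b=snap('wrist','w7')['color']; snap('top','t7')
T=s['tool_pos']-[0,0,.1106]
p=pix('s7',T);q=pix('w7',T);print('tip pred',T,p,q,'target',pix('s7',(.5165,.083,.072)),pix('w7',(.5165,.083,.072)))
u,v=map(int,p);c=cv2.resize(a[v-50:v+30,u-50:u+50],None,fx=4,fy=4,interpolation=cv2.INTER_CUBIC)
u2,v2=map(int,q);u2=min(max(u2,100),539);v2=min(max(v2,80),399);d=cv2.resize(b[v2-80:v2+80,u2-100:u2+100],None,fx=2,fy=2,interpolation=cv2.INTER_CUBIC)
cv2.imwrite('pics/c7.png',np.hstack([c,d]));print('side crop0',u-50,v-50,'x4; wrist crop0',u2-100,v2-80,'x2')
E
```

```text
{'time': 32.5, 'q': [0.1107, -0.0008, 1.9627, -0.0, 1.1815, -0.1256], 'tool_pos': [0.5159, 0.0824, 0.199], 'tcp_rot': [-1.9433, -2.4668, 0.002], 'wrist_force': [0.0216, -1.0548, -0.9071], 'width': 0.3446, 'grip_force': 39.6813}
[[-0.234  0.972 -0.002]
 [ 0.972  0.234 -0.   ]
 [ 0.    -0.002 -1.   ]]
to [ 0.4  0.7 14. ] norm 14
yaw now 13.54 rot z None tilt [-0.0018 -0.0002] q6 -7.2
tip pred [0.5159212  0.08241545 0.088352  ] [334.3 203.1] [320.5 230.6] target [334.5 207. ] [321.6 223.9]
side crop0 284 153 x4; wrist crop0 220 150 x2
```

View pics/c7.png

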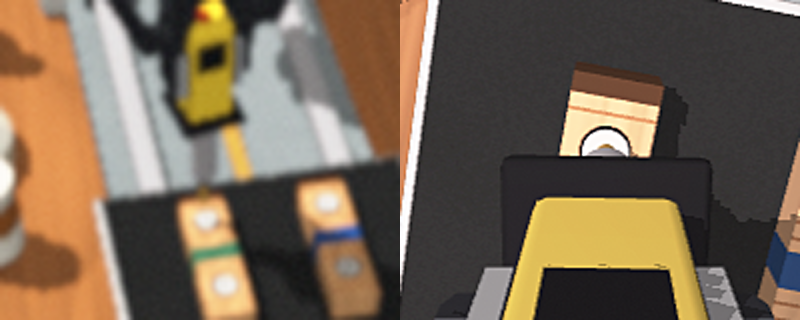

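```bash
python3 - <<'E'
from h import *
c=np.load('pics/w7.npz');C=-c['R'].T@c['t'];s=monitor.read_state();M=Ro.from_rotvec(s['tcp_rot']).as_matrix();p=s['tool_pos']
print('cam in tool mm',np.round(1e3*M.T@(C-p)),'axis',np.round(M.T@c['R'][2],3))
P=lambda x,y,z:pix('w7',p+M@(np.array([x,y,z])/1e3))
for d in(0,5):
  print(d,'collar far top',P(22+d,-22,19.6),P(22+d,22,19.6),'far bottom',P(22+d,-22,25.6),'tip end',P(d,0,110.6),'tip far',P(d+3.5,0,110.6),'shaft end far',P(d+9,0,83.6),'grip top far',P(15+d,-15,-52.4),P(15+d,15,-52.4))
i=cv2.imread('pics/w7.png')
print(i[205:232:1,322].tolist())
E
```

```text
cam in tool mm [  68.   -0. -144.] axis [-0.265 -0.002  0.964]
0 collar far top [270.6 237.3] [376.9 237.4] far bottom [272.3 233.5] tip end [323.3 231.8] tip far [323.3 226.6] shaft end far [323.4 228.9] grip top far [264.2 342.9] [384.7 343. ]
5 collar far top [270.2 225.6] [377.3 225.7] far bottom [271.9 222.2] tip end [323.3 224.3] tip far [323.3 218.9] shaft end far [323.4 220.4] grip top far [263.5 324.7] [385.5 324.8]
[[147, 196, 244], [100, 151, 232], [128, 180, 244], [180, 231, 254], [172, 224, 253], [174, 225, 253], [180, 233, 255], [194, 255, 255], [9, 0, 0], [66, 65, 70], [255, 255, 255], [254, 255, 255], [249, 250, 253], [248, 250, 253], [248, 250, 253], [253, 253, 255], [255, 255, 255], [67, 127, 175], [63, 125, 174], [165, 152, 154], [155, 151, 158], [156, 154, 162], [168, 166, 174], [45, 44, 47], [26, 24, 25], [37, 32, 36], [40, 38, 42]]
```

```bash
python3 - <<'E'
from h import *
s=monitor.read_state();M=Ro.from_rotvec(s['tcp_rot']).as_matrix()
for t in((.5165,.083),(.517,.083),(.517,.081)):
    t=np.array([*t,.072]);print(t,pix('w7',t),pix('w7',t+M[:,0]*.008),pix('w7',t+M[:,1]*.008),pix('w7',t-M[:,1]*.008))
i=cv2.imread('pics/w7.png');g=i.sum(2)
for v in(217,220):
    r=g[v,295:350];print(v,r.tolist())
E
```

```text
[0.5165 0.083  0.072 ] [321.6 223.9] [321.6 212.5] [333.3 223.9] [309.9 223.9]
[0.517 0.083 0.072] [322.3 224.1] [322.3 212.6] [334.  224.1] [310.6 224. ]
[0.517 0.081 0.072] [321.6 226.8] [321.6 215.4] [333.3 226.8] [309.9 226.8]
217 [171, 164, 164, 164, 159, 121, 412, 667, 678, 670, 668, 668, 668, 668, 668, 674, 691, 442, 44, 151, 762, 765, 765, 763, 758, 754, 753, 752, 751, 754, 755, 763, 765, 765, 746, 319, 8, 323, 636, 657, 639, 636, 635, 634, 626, 629, 645, 657, 665, 667, 681, 544, 206, 64, 101]
220 [170, 170, 164, 161, 139, 81, 659, 687, 671, 668, 668, 668, 669, 672, 690, 458, 42, 575, 765, 765, 754, 751, 751, 751, 752, 754, 757, 761, 762, 760, 756, 752, 752, 752, 755, 764, 765, 704, 233, 282, 619, 649, 636, 628, 624, 637, 653, 664, 665, 669, 694, 426, 43, 91, 109]
```

The tip sits 3 mm along tool +x from the TCP, so I'll correct for that and touch green's bark point.

>>> jog_arm(
  commands=[
    {"travel": [-3,1,0],"rot": [0,0,0],"claw": 255},
    {"travel": [0,0,5],"rot": [0,0,0],"claw": 255},
    {"travel": [0,0,5],"rot": [0,0,0],"claw": 255},
    {"travel": [0,0,4],"rot": [0,0,0],"claw": 255},
    {"travel": [0,0,3],"rot": [0,0,0],"claw": 255},
  ],
)

```text
time: 33.15
tool_pos: [0.5178, 0.0798, 0.1815]
tcp_rot: [-1.944, -2.467, 0.001]
wrist_force: [0.5, 0.2, -0.5]
width: 0.351
grip_force: 39.8
```

>>> jog_arm(
  commands=[
    {"travel": [0,0,1.5],"rot": [0,0,0],"claw": 255},
    {"travel": [0,0,1],"rot": [0,0,0],"claw": 255},
    {"travel": [0,0,1],"rot": [0,0,0],"claw": 255},
    {"travel": [0,0,0],"rot": [0,0,0],"claw": 255},
    {"travel": [0,0,0],"rot": [0,0,0],"claw": 255},
  ],
)

```text
time: 33.65
tool_pos: [0.5183, 0.0798, 0.179]
tcp_rot: [1.944, 2.468, 0.0]
wrist_force: [-1.4, -0.2, 0.3]
width: 0.352
grip_force: 39.9
```

>>> jog_arm(
  commands=[
    {"travel": [0,0,0],"rot": [0,0,0],"claw": 255},
    {"travel": [0,0,0],"rot": [0,0,0],"claw": 255},
    {"travel": [0,0,0],"rot": [0,0,0],"claw": 255},
    {"travel": [0,0,0],"rot": [0,0,0],"claw": 255},
    {"travel": [0,0,0],"rot": [0,0,0],"claw": 255},
  ],
)

```text
time: 34.15
tool_pos: [0.5183, 0.0798, 0.1789]
tcp_rot: [1.944, 2.468, 0.0]
wrist_force: [-0.9, -0.8, 0.4]
width: 0.344
grip_force: 39.9
```

```bash
python3 - <<'E'
from h import *
f=[]
s=st();a=snap('wrist','w8')['color'];b=snap('side','s8')['color']
for _ in range(6):
    viewer.read_camera('wrist');f.append(monitor.read_state()['wrist_force'])
print(np.mean(f,0))
T=s['tool_pos']+[-.0007,.0029,-.1106];p=pix('s8',T);q=pix('w8',T);print(T,p,q,pix('s8',(.517,.083,.072)))
u,v=map(int,p);c=cv2.resize(b[v-25:v+15,u-25:u+25],None,fx=8,fy=8,interpolation=cv2.INTER_CUBIC)
u,v=map(int,q);d=cv2.resize(a[v-30:v+10,u-25:u+25],None,fx=8,fy=8,interpolation=cv2.INTER_CUBIC)
cv2.imwrite('pics/c8.png',np.hstack([c,d]))
E
```

```text
{'time': 34.15, 'q': [0.1053, 0.0188, 1.9817, 0.0, 1.1409, -0.1311], 'tool_pos': [0.5183, 0.0798, 0.1789], 'tcp_rot': [1.9439, 2.4678, 0.0002], 'wrist_force': [-0.8559, -0.7581, 0.3758], 'width': 0.3441, 'grip_force': 39.898}
[[-0.234  0.972  0.   ]
 [ 0.972  0.234  0.   ]
 [-0.     0.    -1.   ]]
[-0.31333582 -0.08721423  0.19850616]
[0.51760853 0.08273035 0.06826011] [334.9 207.9] [321.9 226.8] [334.7 207. ]
```

View pics/c8.png

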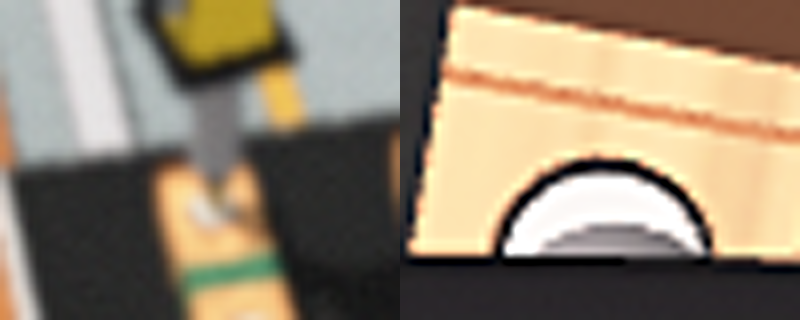

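```bash
python3 - <<'E'
from h import *
i=cv2.imread('pics/s5.png').astype(int)
for n,X in(('gb',(.5165,.083)),('gp',(.519,.0224)),('bb',(.6024,.0857)),('bp',(.6046,.0256))):
    u,v=map(int,pix('s5',(*X,.072)));a=i[v-8:v+9,u-8:u+9];w=np.clip(a[:,:,0]-130,0,None)
    yy,xx=np.mgrid[v-8:v+9,u-8:u+9];c=((w*xx).sum()/w.sum(),(w*yy).sum()/w.sum());print(n,(u,v),np.round(c,1),pt('s5',*c,.072))
for f,T in(('s7',(.5152,.0853,.0884)),('s8',(.5176,.0827,.072))):
    p=pix(f,T);print(f,p);b=cv2.imread('pics/'+f+'.png');u,v=np.round(p).astype(int)
    print(b[v-7:v+6,u-3:u+5].tolist() if f=='s7' else b[v-7:v+6,u-3:u+5].sum(2).tolist())
E
```

```text
gb (334, 207) [334.8 207.3] [0.517  0.0819 0.072 ]
gp (338, 223) [339.8 223.9] [0.5211 0.0199 0.072 ]
bb (364, 202) [365.  203.3] [0.6023 0.084  0.072 ]
bp (370, 218) [369.2 216.4] [0.6041 0.0344 0.072 ]
s7 [333.9 202.4]
[[[171, 170, 165], [144, 143, 145], [127, 126, 130], [121, 120, 123], [118, 118, 122], [117, 117, 118], [129, 128, 128], [157, 156, 151]], [[172, 172, 167], [150, 149, 149], [129, 126, 128], [120, 120, 122], [118, 118, 120], [121, 120, 121], [135, 134, 133], [162, 161, 154]], [[177, 177, 170], [155, 152, 150], [131, 131, 132], [114, 112, 115], [114, 114, 117], [120, 122, 122], [143, 143, 140], [162, 162, 156]], [[170, 169, 163], [153, 154, 148], [119, 121, 122], [100, 104, 108], [97, 100, 103], [107, 107, 109], [126, 126, 123], [133, 134, 128]], [[144, 142, 139], [125, 127, 124], [95, 103, 107], [73, 90, 103], [68, 84, 97], [78, 85, 91], [85, 87, 89], [82, 82, 84]], [[88, 89, 89], [79, 84, 87], [64, 83, 100], [52, 89, 115], [49, 84, 109], [48, 68, 85], [53, 61, 75], [50, 55, 70]], [[54, 62, 77], [49, 64, 85], [47, 80, 108], [43, 91, 122], [46, 91, 124], [47, 78, 112]
[... 708 characters left out ...]
[152, 216, 249], [179, 220, 245], [215, 231, 241], [233, 237, 242], [231, 235, 239], [229, 235, 239], [212, 226, 234], [165, 197, 229]]]
s8 [334.9 207. ]
[[351, 385, 375, 359, 362, 342, 295, 212], [296, 370, 377, 360, 355, 348, 305, 231], [344, 398, 382, 363, 360, 356, 349, 303], [457, 455, 403, 343, 342, 384, 435, 417], [548, 520, 420, 325, 324, 410, 503, 507], [610, 582, 480, 352, 351, 473, 556, 554], [631, 629, 559, 416, 402, 503, 557, 558], [635, 655, 622, 494, 430, 471, 483, 478], [604, 635, 649, 572, 485, 431, 391, 380], [585, 600, 631, 608, 544, 464, 392, 356], [599, 582, 580, 581, 569, 538, 482, 411], [596, 579, 560, 559, 573, 586, 566, 502], [591, 590, 577, 568, 589, 606, 590, 545]]
```

The tip is pressing on the disc: it is within about 2 mm of centre in the wrist crop, and the force rose by about 1.2 N. I've held it for over a second. Next is green's pith end, then blue.

>>> jog_arm(
  commands=[
    {"travel": [0,0,0],"rot": [0,0,0],"claw": 255},
    {"travel": [0,0,0],"rot": [0,0,0],"claw": 255},
    {"travel": [0,0,-5],"rot": [0,0,0],"claw": 255},
    {"travel": [0,0,-10],"rot": [0,0,0],"claw": 255},
    {"travel": [0,0,-10],"rot": [0,0,0],"claw": 255},
  ],
)

```text
time: 35.05
tool_pos: [0.5182, 0.0798, 0.2045]
tcp_rot: [-1.944, -2.468, 0.0]
wrist_force: [0.2, -0.6, -0.2]
width: 0.349
grip_force: 39.8
```

>>> jog_arm(
  commands=[
    {"travel": [-20,-4.5,0],"rot": [0,0,0],"claw": 255},
    {"travel": [-20,-4.5,0],"rot": [0,0,0],"claw": 255},
    {"travel": [-20,-4.5,0],"rot": [0,0,0],"claw": 255},
    {"travel": [0,0,0],"rot": [0,0,0],"claw": 255},
    {"travel": [0,0,0],"rot": [0,0,0],"claw": 255},
  ],
)

```text
time: 35.55
tool_pos: [0.5195, 0.0183, 0.2046]
tcp_rot: [1.945, 2.466, 0.002]
wrist_force: [0.3, 0.0, -0.4]
width: 0.347
grip_force: 39.8
```

```bash
python3 - <<'E'
from h import *
s=st();to(.5200,.0187,.1795);i=snap('wrist','w9')['color']
M=Ro.from_rotvec(s['tcp_rot']).as_matrix();p=s['tool_pos']
t=np.array([.5195,.0219,.072]);print('ring top pred',pix('w9',t+M[:,0]*.0092),'centre',pix('w9',t),'tip far',pix('w9',p+M@np.array([.0065,0,.1106])))
print(i[200:235,322].sum(1).tolist());print(i[218,295:350].sum(1).tolist())
E
```

```text
{'time': 35.55, 'q': [-0.0131, -0.0125, 1.9635, 0.0006, 1.1894, -0.2484], 'tool_pos': [0.5195, 0.0183, 0.2046], 'tcp_rot': [1.9453, 2.4662, 0.0018], 'wrist_force': [0.3302, 0.0007, -0.4025], 'width': 0.3465, 'grip_force': 39.7691}
[[-0.233  0.972  0.001]
 [ 0.973  0.233  0.001]
 [ 0.     0.001 -1.   ]]
to [ 0.3  0.5 25.1] norm 25
yaw now 13.47 rot z None tilt [0.0011 0.0005] q6 -14.2
ring top pred [322.9 205.1] centre [322.9 218.2] tip far [321.9 221.4]
[663, 506, 499, 640, 660, 606, 14, 393, 765, 765, 755, 754, 754, 754, 755, 762, 765, 678, 525, 529, 765, 765, 385, 387, 479, 476, 486, 524, 112, 78, 112, 125, 123, 127, 129]
[168, 161, 165, 171, 172, 154, 98, 672, 695, 679, 675, 677, 674, 673, 673, 690, 460, 31, 765, 765, 757, 754, 754, 754, 756, 762, 765, 525, 5, 56, 4, 403, 762, 762, 756, 755, 755, 757, 760, 765, 687, 205, 478, 644, 643, 638, 651, 665, 667, 673, 694, 477, 112, 79, 101]
```

>>> jog_arm(
  commands=[
    {"travel": [0,1,8],"rot": [0,0,0],"claw": 255},
    {"travel": [0,0,6],"rot": [0,0,0],"claw": 255},
    {"travel": [0,0,5],"rot": [0,0,0],"claw": 255},
    {"travel": [0,0,3],"rot": [0,0,0],"claw": 255},
    {"travel": [0,0,2],"rot": [0,0,0],"claw": 255},
  ],
)

```text
time: 36.1
tool_pos: [0.5197, 0.0188, 0.1792]
tcp_rot: [-1.943, -2.467, 0.001]
wrist_force: [-1.4, -0.2, -0.5]
width: 0.347
grip_force: 39.9
```

>>> jog_arm(
  commands=[
    {"travel": [0,0,1],"rot": [0,0,0],"claw": 255},
    {"travel": [0,0,0.5],"rot": [0,0,0],"claw": 255},
    {"travel": [0,0,0],"rot": [0,0,0],"claw": 255},
    {"travel": [0,0,0],"rot": [0,0,0],"claw": 255},
    {"travel": [0,0,0],"rot": [0,0,0],"claw": 255},
  ],
)

```text
time: 36.6
tool_pos: [0.5203, 0.0185, 0.1785]
tcp_rot: [1.944, 2.467, 0.0]
wrist_force: [-1.4, 1.2, 0.3]
width: 0.345
grip_force: 39.9
```

>>> jog_arm(
  commands=[
    {"travel": [0,0,0],"rot": [0,0,0],"claw": 255},
    {"travel": [0,0,0],"rot": [0,0,0],"claw": 255},
    {"travel": [0,0,0],"rot": [0,0,0],"claw": 255},
    {"travel": [0,0,0],"rot": [0,0,0],"claw": 255},
    {"travel": [0,0,0],"rot": [0,0,0],"claw": 255},
  ],
)

```text
time: 37.1
tool_pos: [0.5203, 0.0185, 0.1784]
tcp_rot: [1.944, 2.468, 0.0]
wrist_force: [-0.5, 0.9, 1.2]
width: 0.348
grip_force: 39.9
```

>>> jog_arm(
  commands=[
    {"travel": [0,0,0],"rot": [0,0,0],"claw": 255},
    {"travel": [0,0,0],"rot": [0,0,0],"claw": 255},
    {"travel": [0,0,0],"rot": [0,0,0],"claw": 255},
    {"travel": [0,0,0],"rot": [0,0,0],"claw": 255},
    {"travel": [0,0,0],"rot": [0,0,0],"claw": 255},
  ],
)

```text
time: 37.6
tool_pos: [0.5202, 0.0186, 0.1783]
tcp_rot: [1.944, 2.468, 0.0]
wrist_force: [0.1, 1.1, 1.4]
width: 0.346
grip_force: 39.9
```

```bash
python3 - <<'E'
from h import *
s=st();i=snap('wrist','w10')['color']
f=[]
for _ in range(5):
    viewer.read_camera('wrist');f.append(monitor.read_state()['wrist_force'])
print(np.mean(f,0));to(.6030,.0808,.2045)
E
```

```text
{'time': 37.6, 'q': [-0.0122, 0.0117, 1.9899, 0.0, 1.1398, -0.2486], 'tool_pos': [0.5202, 0.0186, 0.1783], 'tcp_rot': [1.9439, 2.4677, 0.0002], 'wrist_force': [0.1328, 1.0714, 1.3608], 'width': 0.3458, 'grip_force': 39.9315}
[[-0.234  0.972  0.   ]
 [ 0.972  0.234  0.   ]
 [-0.     0.    -1.   ]]
[-0.25982073  0.33884114  0.79222423]
to [ 41.1  95.1 -26.2] norm 107
yaw now 13.54 rot z None tilt [0.0002 0.    ] q6 -14.2
```

>>> jog_arm(
  commands=[
    {"travel": [0,0,-6],"rot": [0,0,0],"claw": 255},
    {"travel": [0,0,-10],"rot": [0,0,0],"claw": 255},
    {"travel": [0,0,-10],"rot": [0,0,0],"claw": 255},
    {"travel": [6,15,0],"rot": [0,0,0],"claw": 255},
    {"travel": [8,20,0],"rot": [0,0,0],"claw": 255},
  ],
)

```text
time: 38.4
tool_pos: [0.5519, 0.0405, 0.2055]
tcp_rot: [1.944, 2.465, 0.002]
wrist_force: [0.2, 0.6, -0.9]
width: 0.345
grip_force: 39.8
```

>>> jog_arm(
  commands=[
    {"travel": [10,20,0],"rot": [0,0,0],"claw": 255},
    {"travel": [10,20,0],"rot": [0,0,0],"claw": 255},
    {"travel": [7.5,20,0],"rot": [0,0,0],"claw": 255},
    {"travel": [0,0,0],"rot": [0,0,0],"claw": 255},
    {"travel": [0,0,0],"rot": [0,0,0],"claw": 255},
  ],
)

```text
time: 38.9
tool_pos: [0.603, 0.0816, 0.204]
tcp_rot: [-1.943, -2.468, 0.001]
wrist_force: [-0.5, -0.7, -1.6]
width: 0.346
grip_force: 39.9
```

```bash
python3 - <<'E'
from h import *
s=st();to(.6030,.0814,.1785);i=snap('wrist','w11')['color']
M=Ro.from_rotvec(s['tcp_rot']).as_matrix();p=s['tool_pos']
t=np.array([.6024,.0845,.072]);c=pix('w11',t);print('ring top pred',pix('w11',t+M[:,0]*.0092),'centre',c,'tip far',pix('w11',p+M@np.array([.0065,0,.1106])))
u,v=np.round(c).astype(int)
print(v-20,i[v-20:v+15,u].sum(1).tolist())
for r in range(v-8,v+3,2):print(r,u-20,i[r,u-20:u+21].sum(1).tolist())
E
```

```text
{'time': 38.9, 'q': [0.0937, 0.1584, 1.7817, -0.0002, 1.2022, -0.1434], 'tool_pos': [0.603, 0.0816, 0.204], 'tcp_rot': [-1.9427, -2.4684, 0.001], 'wrist_force': [-0.4712, -0.6998, -1.5817], 'width': 0.3459, 'grip_force': 39.8986}
[[-0.235  0.972 -0.001]
 [ 0.972  0.235 -0.   ]
 [-0.    -0.001 -1.   ]]
to [-0.2 -0.1 25.5] norm 25
yaw now 13.59 rot z None tilt [-0.0008 -0.0002] q6 -8.2
ring top pred [322.1 206.1] centre [322.1 219.2] tip far [321.9 221.4]
199 [507, 667, 652, 651, 662, 692, 256, 65, 745, 765, 758, 753, 753, 752, 753, 761, 765, 299, 11, 42, 38, 481, 765, 384, 387, 476, 474, 482, 519, 112, 82, 110, 126, 127, 124]
211 302 [662, 685, 673, 673, 672, 672, 673, 678, 695, 451, 40, 433, 765, 765, 760, 755, 753, 752, 753, 753, 753, 753, 752, 753, 753, 754, 757, 765, 765, 715, 250, 304, 631, 661, 647, 640, 635, 630, 636, 651, 667]
213 302 [677, 679, 672, 672, 673, 673, 677, 694, 465, 40, 657, 765, 764, 755, 753, 752, 752, 752, 753, 753, 753, 753, 753, 752, 752, 752, 752, 754, 759, 765, 713, 275, 101, 619, 660, 643, 634, 632, 643, 657, 669]
215 302 [689, 676, 672, 672, 673, 674, 684, 631, 278, 185, 765, 765, 755, 753, 752, 753, 753, 756, 763, 765, 765, 765, 765, 760, 754, 752, 752, 753, 753, 760, 765, 684, 215, 289, 621, 648, 632, 635, 649, 664, 668]
217 302 [681, 673, 673, 673, 673, 675, 688, 545, 142, 630, 765, 762, 754, 754, 753, 754, 756, 765, 755, 370, 11, 2, 401, 765, 764, 756, 754, 754, 754, 756, 764, 765, 512, 281, 627, 650, 627, 640, 655, 668, 667]
219 302 [677, 673, 672, 672, 673, 674, 687, 544, 146, 638, 765, 763, 755, 754, 754, 754, 757, 765, 673, 252, 38, 34, 433, 765, 764, 756, 754, 754, 754, 757, 765, 757, 355, 288, 626, 650, 636, 645, 662, 668, 670]
221 302 [675, 671, 672, 673, 671, 670, 674, 692, 390, 393, 765, 765, 757, 754, 754, 756, 758, 765, 765, 765, 765, 765, 765, 765, 765, 760, 757, 757, 757, 762, 765, 570, 59, 475, 636, 633, 635, 653, 666, 667, 674]
```

>>> jog_arm(
  commands=[
    {"travel": [1,-0.5,8],"rot": [0,0,0],"claw": 255},
    {"travel": [0,0,6],"rot": [0,0,0],"claw": 255},
    {"travel": [0,0,5],"rot": [0,0,0],"claw": 255},
    {"travel": [0,0,3],"rot": [0,0,0],"claw": 255},
    {"travel": [0,0,2],"rot": [0,0,0],"claw": 255},
  ],
)

```text
time: 39.45
tool_pos: [0.6016, 0.0818, 0.1798]
tcp_rot: [-1.944, -2.467, 0.001]
wrist_force: [-0.8, -0.0, 0.3]
width: 0.347
grip_force: 40.0
```

>>> jog_arm(
  commands=[
    {"travel": [0,0,1],"rot": [0,0,0],"claw": 255},
    {"travel": [0,0,0.5],"rot": [0,0,0],"claw": 255},
    {"travel": [0,0,0],"rot": [0,0,0],"claw": 255},
    {"travel": [0,0,0],"rot": [0,0,0],"claw": 255},
    {"travel": [0,0,0],"rot": [0,0,0],"claw": 255},
  ],
)

```text
time: 39.95
tool_pos: [0.6022, 0.082, 0.179]
tcp_rot: [1.944, 2.468, 0.0]
wrist_force: [-1.1, -0.4, 0.4]
width: 0.349
grip_force: 40.0
```

>>> jog_arm(
  commands=[
    {"travel": [0,0,0],"rot": [0,0,0],"claw": 255},
    {"travel": [0,0,0],"rot": [0,0,0],"claw": 255},
    {"travel": [0,0,0],"rot": [0,0,0],"claw": 255},
    {"travel": [0,0,0],"rot": [0,0,0],"claw": 255},
    {"travel": [0,0,0],"rot": [0,0,0],"claw": 255},
  ],
)

```text
time: 40.45
tool_pos: [0.6022, 0.082, 0.1788]
tcp_rot: [1.944, 2.468, 0.0]
wrist_force: [-0.7, -1.2, 0.6]
width: 0.351
grip_force: 40.0
```

>>> jog_arm(
  commands=[
    {"travel": [0,0,0],"rot": [0,0,0],"claw": 255},
    {"travel": [0,0,0],"rot": [0,0,0],"claw": 255},
    {"travel": [0,0,0],"rot": [0,0,0],"claw": 255},
    {"travel": [0,0,0],"rot": [0,0,0],"claw": 255},
    {"travel": [0,0,0],"rot": [0,0,0],"claw": 255},
  ],
)

```text
time: 40.95
tool_pos: [0.6021, 0.082, 0.1788]
tcp_rot: [1.944, 2.468, 0.0]
wrist_force: [0.2, 0.3, -0.0]
width: 0.349
grip_force: 40.0
```

```bash
python3 - <<'E'
from h import *
s=st();f=[]
for _ in range(5):
    viewer.read_camera('wrist');f.append(monitor.read_state()['wrist_force'])
print(np.mean(f,0));p=s['tool_pos'];to(p[0]+.0024,p[1]-.06,.2045)
E
```

```text
{'time': 40.95, 'q': [0.0944, 0.1757, 1.8098, 0.0, 1.1559, -0.142], 'tool_pos': [0.6021, 0.082, 0.1788], 'tcp_rot': [1.9439, 2.4678, 0.0002], 'wrist_force': [0.2286, 0.2804, -0.0241], 'width': 0.3493, 'grip_force': 39.9778}
[[-0.234  0.972  0.   ]
 [ 0.972  0.234  0.   ]
 [-0.     0.    -1.   ]]
[0.09154057 0.40393132 0.62782034]
to [-58.9 -11.7 -25.7] norm 65
yaw now 13.54 rot z None tilt [0.0001 0.    ] q6 -8.1
```

>>> jog_arm(
  commands=[
    {"travel": [0,0,-6],"rot": [0,0,0],"claw": 255},
    {"travel": [0,0,-10],"rot": [0,0,0],"claw": 255},
    {"travel": [0,0,-10],"rot": [0,0,0],"claw": 255},
    {"travel": [-15,-3,0],"rot": [0,0,0],"claw": 255},
    {"travel": [-15,-3,0],"rot": [0,0,0],"claw": 255},
  ],
)

```text
time: 41.7
tool_pos: [0.6037, 0.0506, 0.2057]
tcp_rot: [1.942, 2.468, 0.001]
wrist_force: [0.8, -0.6, -1.8]
width: 0.346
grip_force: 39.9
```

>>> jog_arm(
  commands=[
    {"travel": [-15,-3,0],"rot": [0,0,0],"claw": 255},
    {"travel": [-14,-2.5,0],"rot": [0,0,0],"claw": 255},
    {"travel": [0,0,0],"rot": [0,0,0],"claw": 255},
    {"travel": [0,0,0],"rot": [0,0,0],"claw": 255},
    {"travel": [0,0,0],"rot": [0,0,0],"claw": 255},
  ],
)

```text
time: 42.2
tool_pos: [0.6046, 0.0221, 0.2046]
tcp_rot: [-1.944, -2.467, -0.0]
wrist_force: [-0.2, -0.2, -0.5]
width: 0.345
grip_force: 39.8
```

```bash
python3 - <<'E'
from h import *
s=st();i=snap('wrist','w12')['color'];p=s['tool_pos']
M=Ro.from_rotvec(s['tcp_rot']).as_matrix()
t=np.array([p[0]-.0006,p[1]+.003,.072]);c=pix('w12',t);print('disc under tip pred',c)
u,v=np.round(c).astype(int)
print(v-16,i[v-16:v+9,u].sum(1).tolist())
for r in range(v-5,v+3,2):print(r,u-20,i[r,u-20:u+21].sum(1).tolist())
E
```

```text
{'time': 42.2, 'q': [-0.0049, 0.1511, 1.789, 0.0004, 1.2018, -0.2411], 'tool_pos': [0.6046, 0.0221, 0.2046], 'tcp_rot': [-1.944, -2.4671, -0.0001], 'wrist_force': [-0.2404, -0.1952, -0.5088], 'width': 0.3454, 'grip_force': 39.8455}
[[-0.234  0.972 -0.   ]
 [ 0.972  0.234  0.   ]
 [ 0.    -0.    -1.   ]]
disc under tip pred [322.1 219. ]
203 [560, 657, 674, 186, 88, 765, 765, 754, 751, 751, 751, 752, 758, 765, 667, 363, 233, 384, 765, 386, 380, 471, 466, 476, 516]
214 302 [563, 672, 674, 669, 670, 667, 666, 668, 684, 446, 39, 648, 765, 763, 753, 751, 751, 751, 751, 751, 752, 752, 752, 751, 751, 751, 751, 752, 752, 756, 765, 765, 524, 0, 624, 669, 646, 633, 622, 637, 652]
216 302 [662, 685, 671, 670, 669, 668, 667, 675, 621, 271, 177, 765, 765, 753, 751, 751, 751, 752, 755, 763, 765, 765, 765, 765, 759, 752, 751, 751, 751, 752, 755, 765, 668, 203, 292, 627, 650, 625, 628, 643, 656]
218 302 [665, 680, 671, 669, 670, 666, 666, 677, 528, 134, 634, 765, 762, 753, 752, 752, 752, 754, 765, 750, 363, 13, 8, 399, 764, 763, 753, 752, 752, 752, 754, 764, 765, 504, 290, 633, 652, 624, 634, 648, 662]
220 302 [670, 675, 668, 669, 667, 666, 663, 674, 622, 258, 390, 765, 764, 755, 752, 752, 753, 757, 765, 756, 384, 70, 59, 651, 765, 762, 754, 753, 753, 753, 756, 765, 753, 345, 297, 626, 644, 630, 643, 655, 662]
```

>>> jog_arm(
  commands=[
    {"travel": [0,0,9],"rot": [0,0,0],"claw": 255},
    {"travel": [0,0,6],"rot": [0,0,0],"claw": 255},
    {"travel": [0,0,5],"rot": [0,0,0],"claw": 255},
    {"travel": [0,0,3],"rot": [0,0,0],"claw": 255},
    {"travel": [0,0,2],"rot": [0,0,0],"claw": 255},
  ],
)

```text
time: 42.75
tool_pos: [0.6042, 0.0222, 0.1792]
tcp_rot: [-1.943, -2.467, 0.001]
wrist_force: [-0.1, -0.6, 0.3]
width: 0.347
grip_force: 40.0
```

>>> jog_arm(
  commands=[
    {"travel": [0,0,1],"rot": [0,0,0],"claw": 255},
    {"travel": [0,0,0],"rot": [0,0,0],"claw": 255},
    {"travel": [0,0,0],"rot": [0,0,0],"claw": 255},
    {"travel": [0,0,0],"rot": [0,0,0],"claw": 255},
    {"travel": [0,0,0],"rot": [0,0,0],"claw": 255},
  ],
)

```text
time: 43.25
tool_pos: [0.6049, 0.0219, 0.1791]
tcp_rot: [1.944, 2.467, 0.001]
wrist_force: [-1.1, 0.7, 0.6]
width: 0.346
grip_force: 40.0
```

>>> jog_arm(
  commands=[
    {"travel": [0,0,0],"rot": [0,0,0],"claw": 255},
    {"travel": [0,0,0],"rot": [0,0,0],"claw": 255},
    {"travel": [0,0,0],"rot": [0,0,0],"claw": 255},
    {"travel": [0,0,0],"rot": [0,0,0],"claw": 255},
    {"travel": [0,0,0],"rot": [0,0,0],"claw": 255},
  ],
)

```text
time: 43.75
tool_pos: [0.6048, 0.022, 0.1788]
tcp_rot: [1.944, 2.468, 0.0]
wrist_force: [-0.3, 0.2, 0.2]
width: 0.349
grip_force: 40.0
```

>>> jog_arm(
  commands=[
    {"travel": [0,0,0],"rot": [0,0,0],"claw": 255},
    {"travel": [0,0,0],"rot": [0,0,0],"claw": 255},
    {"travel": [0,0,0],"rot": [0,0,0],"claw": 255},
    {"travel": [0,0,0],"rot": [0,0,0],"claw": 255},
    {"travel": [0,0,0],"rot": [0,0,0],"claw": 255},
  ],
)

```text
time: 44.25
tool_pos: [0.6048, 0.022, 0.1788]
tcp_rot: [1.944, 2.468, 0.0]
wrist_force: [-0.6, 1.1, 0.5]
width: 0.347
grip_force: 40.0
```

```bash
python3 - <<'E'
from h import *
s=st();f=[]
for _ in range(5):
    viewer.read_camera('wrist');f.append(monitor.read_state()['wrist_force'])
print(np.mean(f,0));to(.6692,-.1834,.27)
E
```

```text
{'time': 44.25, 'q': [-0.0049, 0.171, 1.8153, 0.0, 1.1551, -0.2412], 'tool_pos': [0.6048, 0.022, 0.1788], 'tcp_rot': [1.9439, 2.4677, 0.0003], 'wrist_force': [-0.6121, 1.1394, 0.4939], 'width': 0.3472, 'grip_force': 40.0267}
[[-0.234  0.972  0.   ]
 [ 0.972  0.234  0.   ]
 [-0.     0.    -1.   ]]
[ 0.31067392  0.14165431 -0.02260051]
to [-214.7   14.6  -91.2] norm 234
yaw now 13.54 rot z None tilt [0.0002 0.    ] q6 -13.8
```

All four touches are done. I'll take the probe back to its stand.

>>> jog_arm(
  commands=[
    {"travel": [0,0,-6],"rot": [0,0,0],"claw": 255},
    {"travel": [0,0,-20],"rot": [0,0,0],"claw": 255},
    {"travel": [0,0,-22],"rot": [0,0,0],"claw": 255},
    {"travel": [0,0,-22],"rot": [0,0,0],"claw": 255},
    {"travel": [0,0,-21],"rot": [0,0,0],"claw": 255},
  ],
)

```text
time: 45.0
tool_pos: [0.6044, 0.0218, 0.2707]
tcp_rot: [-1.944, -2.468, 0.001]
wrist_force: [-0.2, 0.3, -1.5]
width: 0.344
grip_force: 39.9
```

>>> jog_arm(
  commands=[
    {"travel": [-20,1.5,0],"rot": [0,0,0],"claw": 255},
    {"travel": [-25,1.5,0],"rot": [0,0,0],"claw": 255},
    {"travel": [-25,1.5,0],"rot": [0,0,0],"claw": 255},
    {"travel": [-25,1.5,0],"rot": [0,0,0],"claw": 255},
    {"travel": [-25,1.5,0],"rot": [0,0,0],"claw": 255},
  ],
)

```text
time: 45.5
tool_pos: [0.6399, -0.0939, 0.2697]
tcp_rot: [-1.944, -2.468, 0.001]
wrist_force: [-0.4, 0.6, -0.7]
width: 0.345
grip_force: 39.9
```

>>> jog_arm(
  commands=[
    {"travel": [-25,1.5,0],"rot": [0,0,0],"claw": 255},
    {"travel": [-25,1.5,0],"rot": [0,0,0],"claw": 255},
    {"travel": [-25,2,0],"rot": [0,0,0],"claw": 255},
    {"travel": [-20,2,0],"rot": [0,0,0],"claw": 255},
    {"travel": [0,0,0],"rot": [0,0,0],"claw": 255},
  ],
)

```text
time: 46.0
tool_pos: [0.6693, -0.1863, 0.2693]
tcp_rot: [1.947, 2.465, -0.002]
wrist_force: [-0.2, 0.4, -2.1]
width: 0.347
grip_force: 39.9
```

>>> jog_arm(
  commands=[
    {"travel": [0,0,0],"rot": [0,0,0],"claw": 255},
    {"travel": [0,0,0],"rot": [0,0,0],"claw": 255},
    {"travel": [0,0,0],"rot": [0,0,0],"claw": 255},
    {"travel": [0,0,0],"rot": [0,0,0],"claw": 255},
    {"travel": [0,0,0],"rot": [0,0,0],"claw": 255},
  ],
)

```text
time: 46.5
tool_pos: [0.6691, -0.183, 0.27]
tcp_rot: [1.943, 2.469, 0.0]
wrist_force: [0.5, 0.2, -1.6]
width: 0.346
grip_force: 39.9
```

```bash
python3 -c "
from h import *
st();to(.6695,-.1834,.152,13.5)"
```

```text
{'time': 46.5, 'q': [-0.303, 0.2795, 1.5137, 0.0001, 1.3483, -0.5401], 'tool_pos': [0.6691, -0.183, 0.27], 'tcp_rot': [1.9431, 2.4685, 0.0002], 'wrist_force': [0.529, 0.1661, -1.5609], 'width': 0.346, 'grip_force': 39.8709}
[[-0.235  0.972  0.   ]
 [ 0.972  0.235  0.   ]
 [ 0.     0.    -1.   ]]
to [ -0.5   0.3 118. ] norm 118
yaw now 13.59 rot z 0.09 tilt [0.0001 0.    ] q6 -30.9
```

>>> jog_arm(
  commands=[
    {"travel": [-0.5,0,20],"rot": [0,0,0],"claw": 255},
    {"travel": [0,0,25],"rot": [0,0,0],"claw": 255},
    {"travel": [0,0,25],"rot": [0,0,0],"claw": 255},
    {"travel": [0,0,20],"rot": [0,0,0],"claw": 255},
    {"travel": [0,0,12],"rot": [0,0,0],"claw": 255},
  ],
)

```text
time: 47.0
tool_pos: [0.6681, -0.1835, 0.1655]
tcp_rot: [-1.942, -2.466, 0.002]
wrist_force: [-0.2, -0.9, -0.9]
width: 0.348
grip_force: 39.8
```

>>> jog_arm(
  commands=[
    {"travel": [0,0,8],"rot": [0,0,0],"claw": 255},
    {"travel": [0,0,6],"rot": [0,0,0],"claw": 255},
    {"travel": [0,0,2],"rot": [0,0,0],"claw": 255},
    {"travel": [0,0,1],"rot": [0,0,0],"claw": 255},
    {"travel": [0,0,0],"rot": [0,0,0],"claw": 255},
  ],
)

```text
time: 47.5
tool_pos: [0.6697, -0.1843, 0.1517]
tcp_rot: [1.943, 2.467, 0.001]
wrist_force: [0.2, -0.2, -1.0]
width: 0.349
grip_force: 39.8
```

```bash
python3 -c "
from h import *
st();to(.6695,-.1834,.1506,13.5)"
```

```text
{'time': 47.5, 'q': [-0.3044, 0.3541, 1.6377, -0.0, 1.1484, -0.5408], 'tool_pos': [0.6697, -0.1843, 0.1517], 'tcp_rot': [1.9432, 2.4669, 0.0007], 'wrist_force': [0.2207, -0.1559, -1.0172], 'width': 0.3486, 'grip_force': 39.8395}
[[-0.234  0.972  0.001]
 [ 0.972  0.234 -0.   ]
 [-0.001  0.001 -1.   ]]
to [ 1.  -0.   1.1] norm 1
yaw now 13.54 rot z 0.04 tilt [ 0.0013 -0.0004] q6 -31.0
```

>>> jog_arm(
  commands=[
    {"travel": [0.7,0,1],"rot": [0,0,0],"claw": 255},
    {"travel": [0,0,0.5],"rot": [0,0,0],"claw": 255},
    {"travel": [0,0,0],"rot": [0,0,0],"claw": 255},
    {"travel": [0,0,0],"rot": [0,0,0],"claw": 150},
    {"travel": [0,0,0],"rot": [0,0,0],"claw": 110},
  ],
)

```text
time: 48.0
tool_pos: [0.6691, -0.1835, 0.1492]
tcp_rot: [1.944, 2.468, 0.0]
wrist_force: [0.1, 0.9, 0.4]
width: 0.558
grip_force: 0.0
```

>>> jog_arm(
  commands=[
    {"travel": [0,0,0],"rot": [0,0,0],"claw": 70},
    {"travel": [0,0,0],"rot": [0,0,0],"claw": 60},
    {"travel": [0,0,0],"rot": [0,0,0],"claw": 60},
    {"travel": [0,0,-10],"rot": [0,0,0],"claw": 60},
    {"travel": [0,0,-20],"rot": [0,0,0],"claw": 60},
  ],
)

```text
time: 48.5
tool_pos: [0.6676, -0.183, 0.1777]
tcp_rot: [-1.941, -2.465, 0.002]
wrist_force: [-0.0, -0.8, -1.0]
width: 0.762
grip_force: 0.0
```

>>> jog_arm(
  commands=[
    {"travel": [0,0,-30],"rot": [0,0,0],"claw": 60},
    {"travel": [0,0,-30],"rot": [0,0,0],"claw": 60},
    {"travel": [0,0,-30],"rot": [0,0,0],"claw": 60},
    {"travel": [0,0,-25],"rot": [0,0,0],"claw": 60},
    {"travel": [0,0,0],"rot": [0,0,0],"claw": 60},
  ],
)

```text
time: 49.0
tool_pos: [0.6715, -0.1842, 0.3012]
tcp_rot: [1.938, 2.46, 0.006]
wrist_force: [0.6, -0.5, 0.1]
width: 0.765
grip_force: 0.0
```

```bash
python3 - <<'E'
from h import *
st();c=snap('side','s9')['color'];d=cv2.imread('pics/s6.png')
# probe unchanged vs before? compare patch
a=c[220:300,395:450].astype(int);b=d[220:300,395:450].astype(int)
print('patch diff',np.abs(a-b).mean())
y=lambda i:np.argwhere((i[:,:,2]>200)&(i[:,:,1]>180)&(i[:,:,0]<80)).mean(0)+[220,395]
print(y(a),y(b))
# samples in side view vs s5
e=cv2.imread('pics/s5.png').astype(int);print('samples diff',np.abs(c[195:235,325:380].astype(int)-e[195:235,325:380]).mean())
# handle target: where the pull ended
to(.537,-.0765,.25,92.4)
E
```

```text
{'time': 49.0, 'q': [-0.3035, 0.2658, 1.4746, 0.0, 1.391, -0.5399], 'tool_pos': [0.6715, -0.1842, 0.3012], 'tcp_rot': [1.9381, 2.4604, 0.0058], 'wrist_force': [0.5528, -0.5016, 0.1009], 'width': 0.7645, 'grip_force': 0.0}
[[-0.234  0.972  0.01 ]
 [ 0.972  0.234 -0.003]
 [-0.005  0.009 -1.   ]]
patch diff 2.191287878787879
[251.24796748 419.45121951] [251.11693548 419.51612903]
samples diff 1.4531818181818181
to [ 135.9 -104.9   47.2] norm 178
yaw now 13.54 rot z -78.86 tilt [ 0.0061 -0.0019] q6 -30.9
```

The probe hangs exactly as before and the samples are unmoved. Now I'll push the carriage home.

>>> jog_arm(
  commands=[
    {"travel": [27,-21,0],"rot": [0,0,0],"claw": 120},
    {"travel": [27,-21,0],"rot": [0,0,0],"claw": 120},
    {"travel": [27,-21,0],"rot": [0,0,0],"claw": 120},
    {"travel": [27,-21,0],"rot": [0,0,0],"claw": 120},
    {"travel": [27,-21,0],"rot": [0,0,0],"claw": 120},
  ],
)

```text
time: 49.55
tool_pos: [0.5333, -0.0759, 0.2923]
tcp_rot: [-1.943, -2.465, 0.002]
wrist_force: [0.3, 0.4, 0.2]
width: 0.529
grip_force: 0.0
```

>>> jog_arm(
  commands=[
    {"travel": [0,0,0],"rot": [0,0,-7.9],"claw": 120},
    {"travel": [0,0,0],"rot": [0,0,-7.9],"claw": 120},
    {"travel": [0,0,0],"rot": [0,0,-7.9],"claw": 120},
    {"travel": [0,0,0],"rot": [0,0,-7.9],"claw": 120},
    {"travel": [0,0,0],"rot": [0,0,-7.9],"claw": 120},
  ],
)

```text
time: 50.05
tool_pos: [0.5343, -0.0766, 0.2924]
tcp_rot: [-0.986, -2.98, 0.001]
wrist_force: [-0.7, 0.3, 1.0]
width: 0.531
grip_force: 0.0
```

>>> jog_arm(
  commands=[
    {"travel": [0,0,0],"rot": [0,0,-7.9],"claw": 120},
    {"travel": [0,0,0],"rot": [0,0,-7.9],"claw": 120},
    {"travel": [0,0,0],"rot": [0,0,-7.9],"claw": 120},
    {"travel": [0,0,0],"rot": [0,0,-7.9],"claw": 120},
    {"travel": [0,0,0],"rot": [0,0,-7.8],"claw": 120},
  ],
)

```text
time: 50.55
tool_pos: [0.5344, -0.0766, 0.2924]
tcp_rot: [0.076, -3.138, -0.001]
wrist_force: [-0.9, 0.5, 0.1]
width: 0.527
grip_force: 0.0
```

>>> jog_arm(
  commands=[
    {"travel": [0,0,20],"rot": [0,0,0],"claw": 120},
    {"travel": [0,0,30],"rot": [0,0,0],"claw": 120},
    {"travel": [0,0,30],"rot": [0,0,0],"claw": 120},
    {"travel": [0,0,20],"rot": [0,0,0],"claw": 120},
    {"travel": [0,0,0],"rot": [0,0,0],"claw": 120},
  ],
)

```text
time: 51.05
tool_pos: [0.5314, -0.0761, 0.1888]
tcp_rot: [0.067, -3.131, -0.003]
wrist_force: [-0.9, -0.5, 0.3]
width: 0.528
grip_force: 0.0
```

```bash
python3 - <<'E'
from h import *
st();to(.537,-.0765,.068,92.4)
i=snap('wrist','w13')['color'];print(pix('w13',(.537,-.0765,.09)),pix('w13',(.487,-.0785,.09)),pix('w13',(.587,-.0745,.09)))
v,u=np.round(pix('w13',(.537,-.0765,.09)))[::-1].astype(int);print(u-25,i[v,u-25:u+26].sum(1).tolist())
E
```

```text
{'time': 51.05, 'q': [-0.1886, 0.041, 1.9395, -0.0, 1.1711, -1.802], 'tool_pos': [0.5314, -0.0761, 0.1888], 'tcp_rot': [0.0667, -3.131, -0.0033], 'wrist_force': [-0.8539, -0.4977, 0.3126], 'width': 0.5283, 'grip_force': 0.0}
[[-0.999 -0.043 -0.01 ]
 [-0.043  0.999  0.002]
 [ 0.01   0.002 -1.   ]]
to [ -6.7  -0.9 120.8] norm 121
yaw now 92.44 rot z 0.04 tilt [-0.0099  0.0019] q6 -103.2
[318.9 245.3] [319.  163.8] [318.8 319.1]
294 [349, 346, 344, 317, 521, 551, 539, 539, 542, 541, 544, 544, 543, 539, 546, 573, 361, 103, 105, 130, 143, 147, 150, 149, 147, 147, 150, 147, 152, 150, 152, 155, 153, 152, 152, 145, 136, 107, 149, 532, 559, 543, 542, 543, 542, 542, 544, 545, 547, 568, 421]
```

>>> jog_arm(
  commands=[
    {"travel": [-3,0,30],"rot": [0,0,0],"claw": 120},
    {"travel": [0,0,35],"rot": [0,0,0],"claw": 120},
    {"travel": [0,0,25],"rot": [0,0,0],"claw": 120},
    {"travel": [0,0,20],"rot": [0,0,0],"claw": 120},
    {"travel": [0,0,12],"rot": [0,0,0],"claw": 120},
  ],
)

```text
time: 51.6
tool_pos: [0.5382, -0.0767, 0.0717]
tcp_rot: [0.067, -3.14, -0.0]
wrist_force: [-0.3, -0.8, -0.1]
width: 0.53
grip_force: 0.0
```

>>> jog_arm(
  commands=[
    {"travel": [0,0,0],"rot": [0,0,0],"claw": 120},
    {"travel": [0,0,0],"rot": [0,0,0],"claw": 120},
    {"travel": [0,0,0],"rot": [0,0,0],"claw": 180},
    {"travel": [0,0,0],"rot": [0,0,0],"claw": 255},
    {"travel": [0,0,0],"rot": [0,0,0],"claw": 255},
  ],
)

```text
time: 52.1
tool_pos: [0.5395, -0.0759, 0.074]
tcp_rot: [-0.066, 3.138, 0.002]
wrist_force: [-1.7, 5.2, 5.8]
width: 0.153
grip_force: 41.7
```

>>> jog_arm(
  commands=[
    {"travel": [0,0,0],"rot": [0,0,0],"claw": 255},
    {"travel": [0,0,0],"rot": [0,0,0],"claw": 255},
    {"travel": [0,0,0],"rot": [0,0,0],"claw": 255},
    {"travel": [0,0,0],"rot": [0,0,0],"claw": 255},
    {"travel": [0,0,0],"rot": [0,0,0],"claw": 255},
  ],
)

```text
time: 52.6
tool_pos: [0.5395, -0.0759, 0.074]
tcp_rot: [-0.067, 3.138, 0.001]
wrist_force: [-1.1, 4.8, 6.1]
width: 0.157
grip_force: 41.9
```

```bash
python3 -c "
from h import *
s=st();p=s['tool_pos'];to(p[0]-.0093,p[1]+.23,p[2],92.4)"
```

```text
{'time': 52.6, 'q': [-0.1864, 0.1703, 2.0305, 0.0018, 0.9385, -1.801], 'tool_pos': [0.5395, -0.0759, 0.074], 'tcp_rot': [-0.0671, 3.1384, 0.0014], 'wrist_force': [-1.1087, 4.81, 6.1371], 'width': 0.1566, 'grip_force': 41.8714}
[[-0.999 -0.043  0.003]
 [-0.043  0.999  0.001]
 [-0.003  0.001 -1.   ]]
to [-5.000e-01  2.302e+02  2.000e-01] norm 230
yaw now 92.45 rot z 0.05 tilt [0.0025 0.001 ] q6 -103.2
```

>>> jog_arm(
  commands=[
    {"travel": [0,3,0],"rot": [0,0,0],"claw": 255},
    {"travel": [0,6,0],"rot": [0,0,0],"claw": 255},
    {"travel": [0,9,0],"rot": [0,0,0],"claw": 255},
    {"travel": [0,11,0],"rot": [0,0,0],"claw": 255},
    {"travel": [0,12,0],"rot": [0,0,0],"claw": 255},
  ],
)

```text
time: 53.1
tool_pos: [0.5376, -0.0366, 0.074]
tcp_rot: [-0.068, 3.139, -0.003]
wrist_force: [-2.6, -2.7, 6.3]
width: 0.151
grip_force: 41.9
```

>>> jog_arm(
  commands=[
    {"travel": [0,12,0],"rot": [0,0,0],"claw": 255},
    {"travel": [0,12,0],"rot": [0,0,0],"claw": 255},
    {"travel": [0,12,0],"rot": [0,0,0],"claw": 255},
    {"travel": [0,12,0],"rot": [0,0,0],"claw": 255},
    {"travel": [0,12,0],"rot": [0,0,0],"claw": 255},
  ],
)

```text
time: 53.6
tool_pos: [0.5347, 0.0237, 0.074]
tcp_rot: [-0.068, 3.14, -0.003]
wrist_force: [-3.1, -2.7, 7.7]
width: 0.151
grip_force: 42.1
```

>>> jog_arm(
  commands=[
    {"travel": [0,12,0],"rot": [0,0,0],"claw": 255},
    {"travel": [0,12,0],"rot": [0,0,0],"claw": 255},
    {"travel": [0,12,0],"rot": [0,0,0],"claw": 255},
    {"travel": [0,12,0],"rot": [0,0,0],"claw": 255},
    {"travel": [0,12,0],"rot": [0,0,0],"claw": 255},
  ],
)

```text
time: 54.1
tool_pos: [0.5318, 0.0838, 0.074]
tcp_rot: [-0.068, 3.14, -0.003]
wrist_force: [-5.1, -3.0, 9.7]
width: 0.148
grip_force: 42.3
```

>>> jog_arm(
  commands=[
    {"travel": [0,12,0],"rot": [0,0,0],"claw": 255},
    {"travel": [0,11,0],"rot": [0,0,0],"claw": 255},
    {"travel": [0,9,0],"rot": [0,0,0],"claw": 255},
    {"travel": [0,7,0],"rot": [0,0,0],"claw": 255},
    {"travel": [0,5,0],"rot": [0,0,0],"claw": 255},
  ],
)

```text
time: 54.6
tool_pos: [0.5295, 0.128, 0.0739]
tcp_rot: [0.069, -3.141, 0.002]
wrist_force: [-4.9, -2.1, 9.7]
width: 0.152
grip_force: 42.4
```

```bash
python3 -c "
from h import *
s=st();to(.5302,.1541,.074,92.4)"
```

```text
{'time': 54.6, 'q': [0.1922, 0.172, 2.0286, -0.0014, 0.9413, -1.4214], 'tool_pos': [0.5295, 0.128, 0.0739], 'tcp_rot': [0.0686, -3.1407, 0.0018], 'wrist_force': [-4.9104, -2.0649, 9.7342], 'width': 0.152, 'grip_force': 42.3847}
[[-0.999 -0.044 -0.   ]
 [-0.044  0.999 -0.001]
 [ 0.    -0.001 -1.   ]]
to [-1.8 26.  -0.1] norm 26
yaw now 92.5 rot z 0.1 tilt [-0.0001 -0.0012] q6 -81.4
```

>>> jog_arm(
  commands=[
    {"travel": [-0.5,5,0],"rot": [0,0,0],"claw": 255},
    {"travel": [-0.5,5,0],"rot": [0,0,0],"claw": 255},
    {"travel": [0,5,0],"rot": [0,0,0],"claw": 255},
    {"travel": [0,3,0],"rot": [0,0,0],"claw": 255},
    {"travel": [0,3,0],"rot": [0,0,0],"claw": 255},
  ],
)

```text
time: 55.1
tool_pos: [0.5286, 0.1487, 0.074]
tcp_rot: [0.068, -3.138, 0.002]
wrist_force: [-8.5, -2.8, 13.3]
width: 0.152
grip_force: 42.8
```

>>> jog_arm(
  commands=[
    {"travel": [0,2,0],"rot": [0,0,0],"claw": 255},
    {"travel": [0,2,0],"rot": [0,0,0],"claw": 255},
    {"travel": [0,2,0],"rot": [0,0,0],"claw": 255},
    {"travel": [0,0,0],"rot": [0,0,0],"claw": 255},
    {"travel": [0,0,0],"rot": [0,0,0],"claw": 255},
  ],
)

```text
time: 55.6
tool_pos: [0.5283, 0.1539, 0.0739]
tcp_rot: [0.068, -3.138, 0.004]
wrist_force: [-8.5, -5.0, 13.9]
width: 0.154
grip_force: 42.8
```

>>> jog_arm(
  commands=[
    {"travel": [1,1,0],"rot": [0,0,0],"claw": 255},
    {"travel": [1,1,0],"rot": [0,0,0],"claw": 255},
    {"travel": [0,1,0],"rot": [0,0,0],"claw": 255},
    {"travel": [0,1,0],"rot": [0,0,0],"claw": 255},
    {"travel": [0,0,0],"rot": [0,0,0],"claw": 255},
  ],
)

```text
time: 56.1
tool_pos: [0.5283, 0.154, 0.074]
tcp_rot: [-0.071, 3.14, -0.014]
wrist_force: [-1.4, -18.6, 9.3]
width: 0.153
grip_force: 42.4
```

>>> jog_arm(
  commands=[
    {"travel": [0,1,0],"rot": [0,0,0],"claw": 255},
    {"travel": [0,1,0],"rot": [0,0,0],"claw": 255},
    {"travel": [0,0,0],"rot": [0,0,0],"claw": 255},
    {"travel": [0,0,0],"rot": [0,0,0],"claw": 255},
    {"travel": [0,0,0],"rot": [0,0,0],"claw": 255},
  ],
)

```text
time: 56.6
tool_pos: [0.5283, 0.1541, 0.074]
tcp_rot: [-0.071, 3.14, -0.018]
wrist_force: [-1.6, -25.6, 11.7]
width: 0.154
grip_force: 42.6
```

Firmly home after 0.230 m of travel. I'll relax, release and retreat.

>>> jog_arm(
  commands=[
    {"travel": [0,-4,0],"rot": [0,0,0],"claw": 255},
    {"travel": [0,0,0],"rot": [0,0,0],"claw": 255},
    {"travel": [0,0,0],"rot": [0,0,0],"claw": 160},
    {"travel": [0,0,0],"rot": [0,0,0],"claw": 120},
    {"travel": [0,0,0],"rot": [0,0,0],"claw": 120},
  ],
)

```text
time: 57.1
tool_pos: [0.5274, 0.1573, 0.0723]
tcp_rot: [-0.067, 3.141, 0.0]
wrist_force: [0.8, -0.3, -0.1]
width: 0.532
grip_force: 0.0
```

>>> jog_arm(
  commands=[
    {"travel": [0,0,-5],"rot": [0,0,0],"claw": 120},
    {"travel": [0,0,-15],"rot": [0,0,0],"claw": 120},
    {"travel": [0,0,-20],"rot": [0,0,0],"claw": 120},
    {"travel": [0,0,-20],"rot": [0,0,0],"claw": 120},
    {"travel": [0,-15,-15],"rot": [0,0,0],"claw": 120},
  ],
)

```text
time: 57.6
tool_pos: [0.5291, 0.1431, 0.1501]
tcp_rot: [-0.07, 3.138, 0.002]
wrist_force: [0.7, -0.7, 0.2]
width: 0.53
grip_force: 0.0
```

>>> jog_arm(
  commands=[
    {"travel": [0,-30,-15],"rot": [0,0,0],"claw": 120},
    {"travel": [0,-40,-15],"rot": [0,0,0],"claw": 120},
    {"travel": [0,-40,-15],"rot": [0,0,0],"claw": 120},
    {"travel": [0,-40,0],"rot": [0,0,0],"claw": 120},
    {"travel": [0,-30,0],"rot": [0,0,0],"claw": 120},
  ],
)

```text
time: 58.1
tool_pos: [0.536, -0.0408, 0.1943]
tcp_rot: [-0.066, 3.138, -0.002]
wrist_force: [-0.3, 0.2, -0.4]
width: 0.525
grip_force: 0.0
```

```bash
python3 - <<'E'
from h import *
st();a=snap('side','s10')['color'];b=snap('wrist','w14')['color']
cv2.imwrite('pics/fin.png',np.hstack([cv2.resize(a[60:300,200:500],(400,320)),cv2.resize(b,(400,320))]))
E
```

```text
{'time': 58.1, 'q': [-0.1218, 0.0293, 1.9411, -0.001, 1.1684, -1.734], 'tool_pos': [0.536, -0.0408, 0.1943], 'tcp_rot': [-0.0656, 3.1382, -0.002], 'wrist_force': [-0.256, 0.1627, -0.3811], 'width': 0.5248, 'grip_force': 0.0}
[[-0.999 -0.042  0.003]
 [-0.042  0.999 -0.001]
 [-0.003 -0.001 -1.   ]]
```

View pics/fin.png

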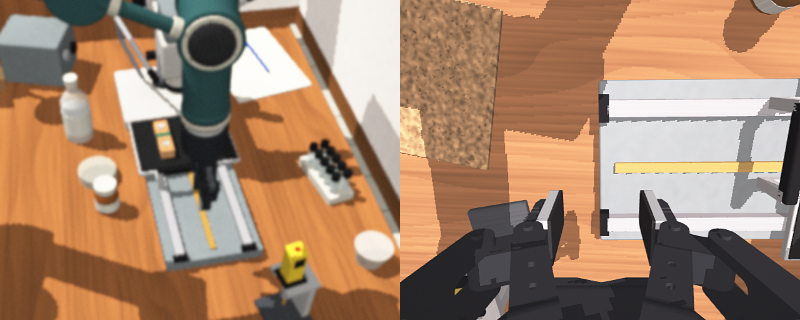

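The view shows the carriage home with the samples on it, the probe hung at (293,262), and the bottle, jar and dish in place. One numeric check of the bar, then I hand in.

```bash
python3 - <<'E'
from h import *
i=cv2.imread('pics/w14.png');u,v=pix('w14',(.528,.1545-.007,.09));print('bar near edge pred',u,v)
print([int(x) for x in i[int(v),int(u)-12:int(u)+12].sum(1)])
print(workorder.finish_job())
E
```

```text
bar near edge pred 627.9 232.7
[289, 25, 66, 69, 71, 69, 67, 78, 71, 74, 72, 68, 72, 78, 86, 96, 104, 114, 123, 130, 142, 141, 138, 138]
the job is handed in; nothing more can be done
None
```

I've handed the job in at about 58 s, but I don't have the verdict. The board held only green and blue. Both lie on the carriage, bark ends towards the microscope, and each was touched bark end first, green before blue. The probe hangs back in its stand, the carriage was pushed to its home stop (0.230 m), and the bottle, jar and dish look undisturbed. A last check put the handle's near edge about 11 px short of where I predicted for home. I took that to be its lower front face and did not check further.

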